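Load the slide-staining lift and hold its index plunger out

TASK

Hang the slide rack by its wire handle on the hook of the staining lift while the lift is still locked at the top, and let go of the rack. Then pull the spring plunger at the front of the lift fully back and hold it there, so that its pin stays clear of the holes in the lift bar and the lift sinks under the rack's weight until the rack hangs all the way down in the empty dish. Finish still holding the plunger fully back, as I will then dip the rack by hand; leave the timer, the blue slide box and the small cover-glass box where they are.

Things in the scene. Friction and masses are not known exactly. Their poses are not given: they have to be found in the camera images.
- stand: The staining lift's fixed stand: grey base plate 150 x 205 x 12 mm, upright guide 42 mm wide and 125 mm tall, white open dish. Origin on the worktop under the guide's centre. z up; -x points out of the front, the way the plunger is pulled; -y from the guide to the hook's free end. Dish centre at x +30, y -100 mm. Fixed in a run; its place and yaw vary.
- dish_floor (a point): Centre of the inner floor of the white dish, 15 mm above the worktop; inside 112 x 92 mm (stand x, y), rim 64 mm above the worktop, walls 3 mm. Axes as the stand's. Fixed to the stand.
- hook_seat (a point): Seat of the rack's handle wire (its axis) in the V-shaped steel hook on the lift's arm, 204 mm above the worktop with the lift up; sinks with it. The V is open upward, 22 mm wide; its trough runs along the stand's x; its 45-degree flanks (free one at -y, arm at +y) rise 7 mm above this point. The arm, 12 mm wide, its top 7 mm above this point, runs to the lift bar. Axes as the stand's.
- lift (a joint): How far the lift has sunk, m: 0 up, 0.070 fully down at its stop. Its 20 x 12 mm bar has round holes every 35 mm that the plunger's pin locks in, with about 1 mm of play. A spring balance keeps the empty lift up; with the rack hung it sinks by itself in about 1 to 4 s once the pin is out. Let go part-way, the pin rubs on the bar or drops into the next hole and stops it.
- plunger (a joint): How far the plunger is pulled out, m: 0 home, 0.014 fully back against its stop; its pin is clear of the hole from 0.008 on. Spring force 6 N at home, 11 N fully back; it snaps home when let go.
- knob (a point): Centre of the plunger knob's waist: a grey round knob, waist 19 mm in diameter and 19 mm long with a 29 mm flange, 7 mm thick, at its outer end; axis level, along the stand's x, 100 mm above the worktop, 82 mm in front of the guide's axis when home. A 15 mm wide steel barrel lies behind it. Pull it along the stand's -x. Axes as the stand's.
- rack_grip (a point): Centre of the grey upright round grip, 14 mm in diameter and 34 mm tall, at the very top of the rack's wire handle, 148 mm above the rack's underside. The rack (loose, 0.27 to 0.39 kg) is a steel slide rack, 84 (x) x 64 (y) x 34 mm, with eight glass slides; z up, x along the handle's straight wire. It is alike turned half round.
- rack_bail (a point): Middle of the straight top of the rack's wire handle, on the wire's axis, 36 mm below the grip's centre, 112 mm above the rack's underside. Wire 5 mm thick; the straight top is 34 mm long along the rack's x, then slopes down and outward to the rack's ends, leaving an open window below it, through which the hook goes. Axes as the rack's.
- rack: The slide rack itself, as above; origin at the centre of its underside.
- bench_timer: Bystander: white bench timer, 63 x 66 x 30 mm, origin at the centre of its underside.
- slide_box: Bystander: blue closed slide box, 93 x 180 x 39 mm, origin at the centre of its underside.
- coverglass_box: Bystander: small cover-glass box, 50 x 50 x 20 mm, origin at the centre of its underside.

How it is judged:
By the outcome, as a careful person would: the job done as asked, in the order asked, and still so for the second after the job is handed in, while the arm keeps its last pose, push and grip.
It also fails if it takes over 58 s, if anything falls off the work surface, if the arm or the gripper's body presses on something with over 40 N, if the wrist force passes 120 N, or if a joint passes its speed limit or range.

ROBOT

A 7-joint arm with a two-finger parallel gripper is mounted at the origin on a cart in front of the work surface, level with it; the furniture and walls round the work are solid. World frame = base frame: x ahead of the robot, y to its left, z up, the work surface at z = 0. Lengths are in m, angles in rad, forces in N, time in s.
With the tool pointing down it reaches from about 0.425 to 1.025 m from the base axis. Payload 9.4 kg.
Tool frame: the origin (TCP) lies between the finger pads; the fingertips stand 8 mm ahead of it and the grasp point (between the pads) lies 11 mm behind it; z points along the fingers, x is the direction in which the jaws open and shut, and the axes are right-handed (so a half turn about z gives the same grasp; the last joint's range is limited). The gripper opens to 93 mm and grips with 3 to 60 N. Pads are 15 mm wide; open, the fingers measure 128 mm over their backs; the gripper's body (75 mm by 188 mm) begins 65 mm behind the grasp point.
Start: joints at [1.231, 0.599, -0.003, 1.599, 0.002, 0.943, -0.08], TCP at [0.188, -0.7, 0.227] pointing down, gripper open.
Joint ranges: [-2.57, 2.57], [-0.35, 1.97], [-1.29, 1.29], [0.11, 2.56], [-1.05, 4.19], [0.11, 1.86], [-2.63, 2.63]. Speed limits (rad/s): [2.22, 2.22, 3.01, 3.01, 3.14, 3.14, 3.14].

INTERFACE

Orientations are given as a 3x3 rotation matrix whose columns are the frame's x, y, z axes.
In Python, from plant import arm gives the robot as it stands.
- The arm moves only by the tool play_rows, never from a script. Its argument "moves" is a list of rows, each an object of numbers: "fingers": the closure, from 0 (fully open) to 1 (shut); "tx", "ty", "tz": the shift along the world's x, y, z in m; "turn": the turn about the world's z in degrees. In form: [{"fingers": .., "tx": .., "ty": .., "tz": .., "turn": ..}, ...]. A call has 1 to 20 rows; each row shifts and turns the pose as measured when the row begins; what a row does not reach is not made up. A row lasts 1/10 s, in which the tool goes at most 50 mm and 8.59 degrees, less where a joint would pass 70% of its speed; a pose out of reach is approached as far as the arm can. A call with a gripper value outside its range is refused whole. The fingers move at their own pace and stop on an object; "grip_force" is the grip in N (left out, the last holds). Time passes only in rows, so rows that do not move let the fingers close. It gives the time, the measured TCP pose, the force and the opening at its end, in the units of the state.
- arm.observe(): the state, without advancing time (a new reading comes with each control period).
- arm.camera(name): name is "scene" or "top" or "wrist"; returns a dict with "color" (480x640x3 uint8, red, green, blue), "fx", "fy", "cx", "cy" (pixels), "R" (3x3) and "t" (3): a world point X has camera coordinates R X + t; the wrist camera has in their place "mount" (4x4, takes a point from camera to tool coordinates, whose origin is the TCP and whose axes are the tool frame's). Camera axes: x right, y down, z forward; pixel columns grow to the right and rows downward; lengths in m; the calibration is good to about 2 mm. The wrist camera is an equidistant fisheye: a pixel r from the principal point sees the ray r / f radians off the axis. A picture is of the moment at which its call begins: read the wrist's pose just before it. There is no depth.
- arm.sign_off(): hands the job in, once; it reports no verdict.
The state is a dict: "t": time; "joint_positions": joint angles; "dq": joint speeds; "joint_efforts": joint torques, N m; "tool_pos": TCP position; "tcp_rot": TCP orientation; "contact_force": force on the tool from outside, world axes, zero at the start; "torque": the same for the moment, N m; "grip_width": opening from 0.0 (shut) to 1.0 (fully open).
Only numpy, scipy, OpenCV 4.12 (cv2) and the standard library are available. Lean on these libraries where they do the work, as an engineer would, in place of code of your own. Each camera call takes 0.05 s, during which the arm holds its last target.

## Working session

There is one attempt and no reset: what is moved stays moved. The work goes in short steps, Python scripts to look and compute and a tool call to move; the robot and the scene stay as the last step left them, time stands still between calls to the robot, and variables do not carry over. Pictures are saved under pics/ and viewed, and the job is handed in when it is done.

Besides the shell and the picture viewer there is one more tool, called by a JSON object that holds its "api" and its "payload", one argument or row to a line. play_rows: Moves the arm, as the interface text tells. Its arguments: {"type":"object","properties":{"moves":{"type":"array","items":{"type":"object","properties":{"fingers":{"type":"number"},"tx":{"type":"number"},"ty":{"type":"number"},"tz":{"type":"number"},"turn":{"type":"number"}}}},"grip_force":{"type":"number"}},"required":["moves"]}

```bash
mkdir -p pics; ls
cat > h.py <<'E'
import numpy as np, cv2
from plant import arm
def save(n,c): cv2.imwrite('pics/'+n+'.png',cv2.cvtColor(c['color'],cv2.COLOR_RGB2BGR))
def ray(c,u,v):
    d=np.array([(u-c['cx'])/c['fx'],(v-c['cy'])/c['fy'],1.]); R=np.array(c['R']);t=np.array(c['t'])
    return -R.T@t, R.T@d
def onz(c,u,v,z):
    o,d=ray(c,u,v); return o+d*(z-o[2])/d[2]
def proj(c,X):
    p=np.array(c['R'])@np.array(X)+np.array(c['t']); return np.array([c['fx']*p[0]/p[2]+c['cx'],c['fy']*p[1]/p[2]+c['cy']])
def tri(c1,p1,c2,p2):
    o1,d1=ray(c1,*p1);o2,d2=ray(c2,*p2);d1/=np.linalg.norm(d1);d2/=np.linalg.norm(d2)
    s=np.linalg.lstsq(np.stack([d1,-d2],1),o2-o1,rcond=None)[0]
    a=o1+d1*s[0];b=o2+d2*s[1]; return (a+b)/2,np.linalg.norm(a-b)
E
python3 - <<'E'
from h import *
s=arm.observe();print(s)
for n in('scene','top','wrist'):
    c=arm.camera(n);save(n+'0',c);print(n,{k:v for k,v in c.items() if k!='color'})
E
```

```text
pics
{'t': 0.0, 'joint_positions': array([ 1.23131276,  0.60011841, -0.00253626,  1.60014157,  0.00178105,
        0.94289979, -0.07981589]), 'dq': array([ 0.00020358, -0.00062672,  0.00100428, -0.00156211,  0.00025919,
       -0.00138452,  0.00063511]), 'joint_efforts': array([ 1.55515136e-03, -7.65076089e+01,  1.49749719e+00, -2.52359033e+01,
       -5.24957688e-02,  1.67132635e-02,  1.99165547e-04]), 'tool_pos': array([ 0.18819007, -0.69964635,  0.22576074]), 'tcp_rot': array([[ 2.59793995e-01, -9.65663915e-01, -5.32683045e-04],
       [-9.65662803e-01, -2.59794508e-01,  1.47142751e-03],
       [-1.55929258e-03,  1.32124172e-04, -9.99998776e-01]]), 'contact_force': array([-0.72279552, -0.82039887, -1.19870565]), 'torque': array([ 0.04551169, -0.04964547,  0.01851471]), 'grip_width': 0.9968399627708362}
scene {'fx': 444.9088200131518, 'fy': 444.9088200131518, 'cx': 316.0471583586407, 'cy': 241.66632315385513, 'R': array([[-0.51280805, -0.85823439, -0.02148567],
       [-0.56140697,  0.35417314, -0.74791951],
       [ 0.6494999 , -0.37147694, -0.66344161]]), 't': array([0.24873904, 0.40596701, 1.03919324])}
top {'fx': 592.5648885387196, 'fy': 592.5648885387196, 'cx': 321.3938825381341, 'cy': 241.2897645807825, 'R': array([[ 8.35526271e-02, -9.96503265e-01,  4.49274876e-04],
       [-9.69001363e-01, -8.13518811e-02, -2.33277153e-01],
       [ 2.32497994e-01,  1.90555710e-02, -9.72410185e-01]]), 't': array([-0.03979215,  0.55300514,  1.78561768])}
wrist {'fx': 371.64829954431775, 'fy': 371.64829954431775, 'cx': 318.6553455295979, 'cy': 242.10831638590452, 'mount': array([[ 9.99999390e-01,  3.59596011e-04,  1.04480894e-03,
         4.06339369e-04],
       [-6.13450754e-04,  9.67130418e-01,  2.54280117e-01,
        -7.08792496e-02],
       [-9.19028390e-04, -2.54280603e-01,  9.67130048e-01,
        -1.59042063e-01],
       [ 0.00000000e+00,  0.00000000e+00,  0.00000000e+00,
         1.00000000e+00]])}
```

View pics/scene0.png

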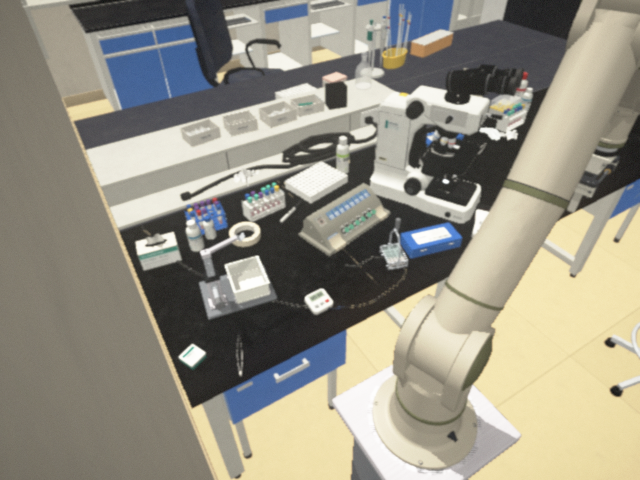

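View pics/top0.png

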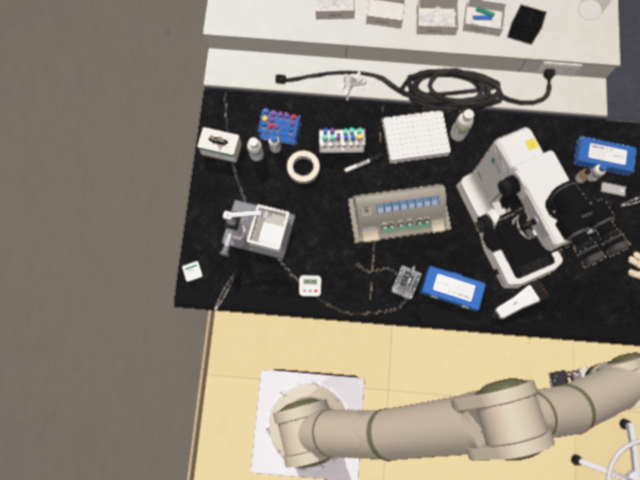

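View pics/wrist0.png

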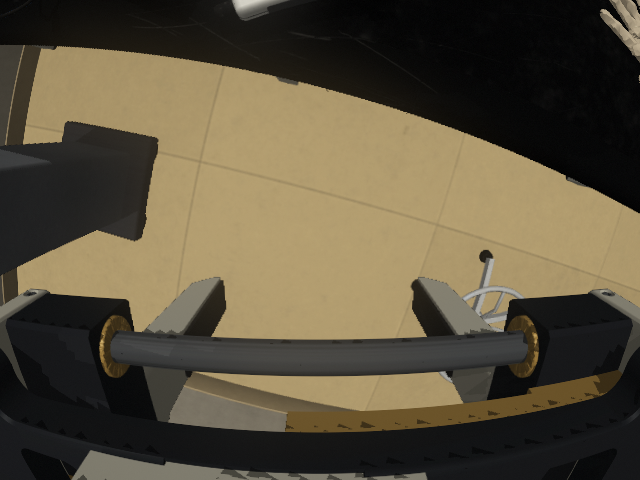

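Run:
```python
import cv2
t=cv2.imread('pics/top0.png');s=cv2.imread('pics/scene0.png')
a=cv2.resize(t[190:270,205:305],(800,600) and None,fx=6,fy=6,interpolation=cv2.INTER_CUBIC);cv2.imwrite('pics/ts.png',a)
a=cv2.resize(t[250:320,350:490],None,fx=5.5,fy=5.5,interpolation=cv2.INTER_CUBIC);cv2.imwrite('pics/tr.png',a)
a=cv2.resize(s[225:325,190:290],None,fx=6,fy=6,interpolation=cv2.INTER_CUBIC);cv2.imwrite('pics/ss.png',a)
a=cv2.resize(s[205:280,370:470],None,fx=7,fy=7,interpolation=cv2.INTER_CUBIC);cv2.imwrite('pics/sr.png',a)
```

```text
(no output)
```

View pics/ts.png

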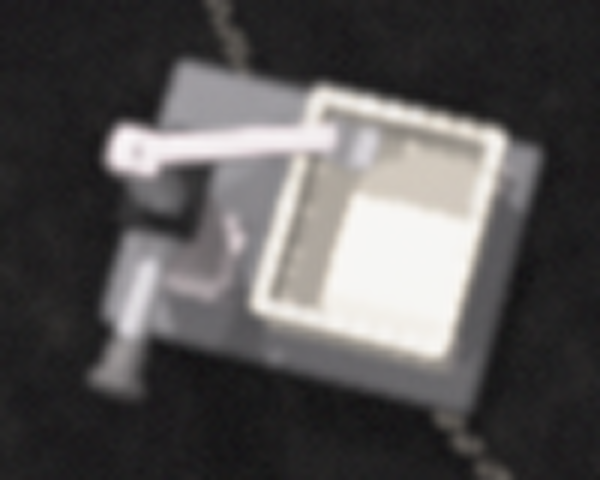

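View pics/tr.png

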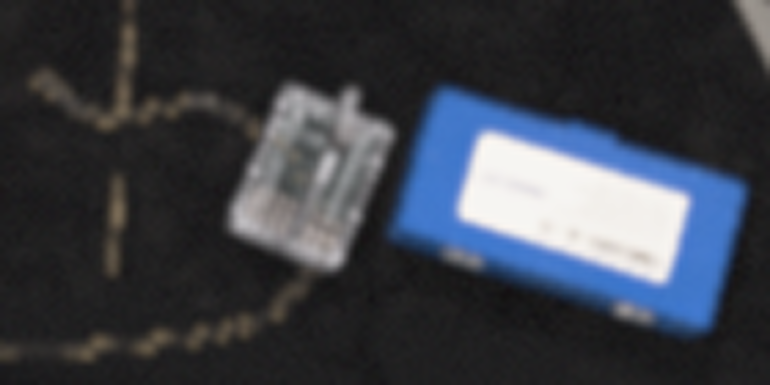

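View pics/ss.png

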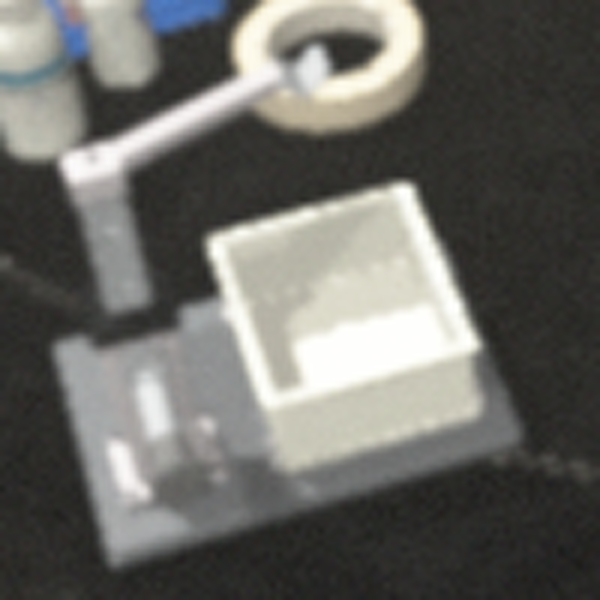

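View pics/sr.png

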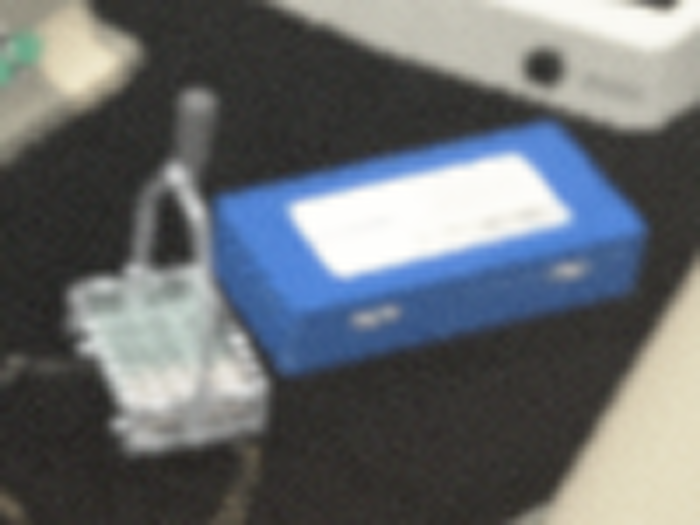

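Run:
```python
from h import *
ct=arm.camera('top');cs=arm.camera('scene')
T=lambda x,y:(205+(x+.5)/6-.5,190+(y+.5)/6-.5)
print('plate',[onz(ct,*T(*p),.012).round(4) for p in[(178,62),(543,148),(470,412),(105,312)]])
d=[onz(ct,*T(*p),.064) for p in[(315,88),(505,132),(445,358),(255,308)]]
print('dish',np.round(d,4),np.mean(d,0).round(4))
d=np.array(d)
for a,b in((0,1),(3,2),(0,3),(1,2)):
    e=d[b]-d[a];print(np.linalg.norm(e).round(4),np.degrees(np.arctan2(e[1],e[0])).round(2))
S=lambda x,y:(190+(x+.5)/6-.5,225+(y+.5)/6-.5)
d=np.array([onz(cs,*S(*p),.064) for p in[(408,183),(477,348),(274,404),(213,236)]])
print('dish scene',d.round(4),d.mean(0).round(4))
for a,b in((0,1),(3,2),(0,3),(1,2)):
    e=d[b]-d[a];print(np.linalg.norm(e).round(4),np.degrees(np.arctan2(e[1],e[0])).round(2))
TR=lambda x,y:(350+(x+.5)/5.5-.5,250+(y+.5)/5.5-.5)
SR=lambda x,y:(370+(x+.5)/7-.5,205+(y+.5)/7-.5)
print('grip tip',tri(ct,TR(350,92),cs,SR(198,95)))
# rack body top rim corners at z=.034 
r=np.array([onz(ct,*TR(*p),.034) for p in[(290,85),(395,128),(338,270),(230,225)]])
print(r.round(4),r.mean(0).round(4))
for a,b in((0,1),(3,2),(0,3),(1,2)):
    e=r[b]-r[a];print(np.linalg.norm(e).round(4),np.degrees(np.arctan2(e[1],e[0])).round(2))
g=arm.observe();print(g['t'])
```

```text
plate [array([0.682 , 0.3033, 0.012 ]), array([0.6501, 0.1004, 0.012 ]), array([0.5014, 0.1255, 0.012 ]), array([0.5395, 0.3258, 0.012 ])]
dish [[0.6581 0.2201 0.064 ]
 [0.6424 0.1176 0.064 ]
 [0.5182 0.1369 0.064 ]
 [0.5365 0.2382 0.064 ]] [0.5888 0.1782 0.064 ]
0.1037 -98.71
0.103 -100.23
0.123 171.52
0.1257 171.18
dish scene [[0.6379 0.1165 0.064 ]
 [0.5151 0.1379 0.064 ]
 [0.5336 0.2352 0.064 ]
 [0.6549 0.2165 0.064 ]] [0.5854 0.1765 0.064 ]
0.1246 170.12
0.1228 171.26
0.1015 80.33
0.099 79.28
grip tip (array([ 0.47448969, -0.27659869,  0.15299882]), np.float64(0.016955146960124286))
[[ 0.5066 -0.2531  0.034 ]
 [ 0.4866 -0.3141  0.034 ]
 [ 0.4025 -0.2856  0.034 ]
 [ 0.423  -0.2234  0.034 ]] [ 0.4547 -0.2691  0.034 ]
0.0642 -108.12
0.0655 -108.23
0.0887 160.44
0.0888 161.3
0.25
```

Run:
```python
from h import *
ct=arm.camera('top');cs=arm.camera('scene')
x,y=.4547,-.2691
for z in(.165,.148,.131,.112):
    print(z,'top',proj(ct,(x,y,z)).round(1),'scene',proj(cs,(x,y,z)).round(1))
TR=lambda x,y:(350+(x+.5)/5.5-.5,250+(y+.5)/5.5-.5)
SR=lambda x,y:(370+(x+.5)/7-.5,205+(y+.5)/7-.5)
print(TR(350,95),SR(198,90),SR(190,172))
print('microscope/white box', onz(ct,512,285,0),onz(ct,540,285,0.03),onz(ct,500,305,0.03))
```

```text
0.165 top [412.9 274.2] scene [397.6 218.8]
0.148 top [412.  275.2] scene [397.1 223.3]
0.131 top [411.2 276.2] scene [396.5 227.6]
0.112 top [410.2 277.4] scene [395.9 232.4]
(413.22727272727275, 266.8636363636364) (397.85714285714283, 217.42857142857142) (396.7142857142857, 229.14285714285714)
microscope/white box [ 0.47825994 -0.60836463  0.        ] [ 0.47989396 -0.68639776  0.03      ] [ 0.40650914 -0.5624508   0.03      ]
```

Run:
```python
import cv2
t=cv2.imread('pics/top0.png')
a=cv2.resize(t[255:310,385:430],None,fx=12,fy=12,interpolation=cv2.INTER_NEAREST);cv2.imwrite('pics/tr2.png',a[:600,:800])
```

```text
(no output)
```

View pics/tr2.png

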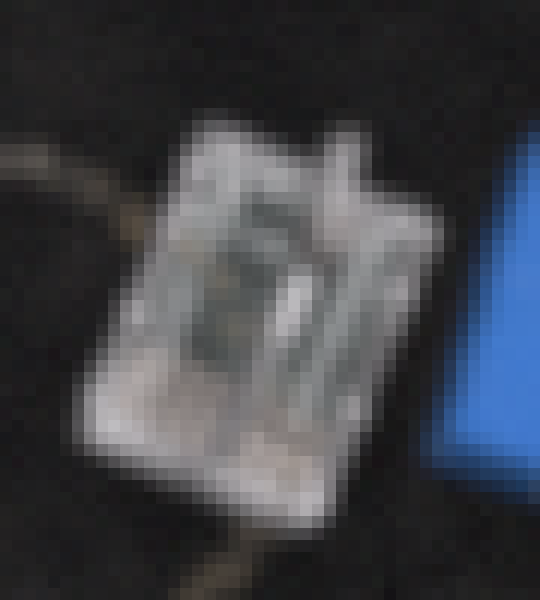

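{"api": "play_rows", "payload": {
  "moves": [
    {"fingers":0,"tz":0.03,"turn":4},
    {"tz":0.04,"turn":8},
    {"tz":0.03,"turn":8},
    {"tx":0.01,"ty":0.04,"turn":8},
    {"tx":0.01,"ty":0.04,"turn":8},
    {"tx":0.01,"ty":0.04,"turn":8},
    {"tx":0.01,"ty":0.04,"turn":8},
    {"tx":0.01,"ty":0.04,"turn":8},
    {"tx":0.01,"ty":0.04,"turn":8},
    {"tx":0.01,"ty":0.04,"turn":8},
    {"tx":0.01,"ty":0.04,"turn":8},
    {"tx":0.02,"ty":0.03,"turn":8},
    {"tx":0.02,"ty":0.02,"turn":8},
    {"tx":0.02,"ty":0.02,"turn":8},
    {"tx":0.02,"ty":0.02,"turn":8},
    {"tx":0.02,"ty":0.01,"turn":8},
    {"tx":0.02,"ty":0.01,"turn":8},
    {"tx":0.02,"ty":0,"turn":8},
    {"tx":0,"ty":0,"turn":4},
    {"tx":0,"ty":0}
  ],
  "grip_force": 30
}}

```text
invalid input
```

{"api": "play_rows", "payload": {
  "moves": [
    {"fingers":0,"tx":0,"ty":0,"tz":0.03,"turn":4}
  ]
}}

```text
t: 0.45
tool_pos: [0.188, -0.6979, 0.2526]
tcp_rot: [[0.327, -0.945, -0.003], [-0.945, -0.327, 0.007], [-0.008, 0.0, -1.0]]
contact_force: [0.9, -0.4, -0.0]
grip_width: 0.999
```

{"api": "play_rows", "payload": {
  "moves": [
    {"fingers":0,"tx":0,"ty":0,"tz":0.04,"turn":8},
    {"fingers":0,"tx":0,"ty":0,"tz":0.04,"turn":8},
    {"fingers":0,"tx":0.01,"ty":0.04,"tz":0,"turn":8},
    {"fingers":0,"tx":0.01,"ty":0.04,"tz":0,"turn":8},
    {"fingers":0,"tx":0.01,"ty":0.04,"tz":0,"turn":8},
    {"fingers":0,"tx":0.01,"ty":0.04,"tz":0,"turn":8},
    {"fingers":0,"tx":0.01,"ty":0.04,"tz":0,"turn":8},
    {"fingers":0,"tx":0.01,"ty":0.04,"tz":0,"turn":8},
    {"fingers":0,"tx":0.01,"ty":0.04,"tz":0,"turn":8},
    {"fingers":0,"tx":0.01,"ty":0.04,"tz":0,"turn":8},
    {"fingers":0,"tx":0.02,"ty":0.03,"tz":0,"turn":8},
    {"fingers":0,"tx":0.02,"ty":0.02,"tz":0,"turn":8},
    {"fingers":0,"tx":0.02,"ty":0.02,"tz":0,"turn":8},
    {"fingers":0,"tx":0.02,"ty":0.01,"tz":0,"turn":8},
    {"fingers":0,"tx":0.02,"ty":0,"tz":0,"turn":8},
    {"fingers":0,"tx":0,"ty":0,"tz":0,"turn":8}
  ],
  "grip_force": 30
}}

```text
t: 2.05
tool_pos: [0.3705, -0.2822, 0.3418]
tcp_rot: [[0.465, 0.885, 0.012], [0.885, -0.465, -0.012], [-0.005, 0.016, -1.0]]
contact_force: [-0.5, -0.1, -0.9]
grip_width: 0.999
```

Run:
```python
from h import *
s=arm.observe();print(s['tool_pos'],s['tcp_rot'][:,0],s['joint_positions'],s['contact_force'],s['t'])
c=arm.camera('wrist');save('w1',c)
```

```text
[ 0.37054584 -0.28220665  0.34178322] [ 0.46464536  0.88548151 -0.00521484] [ 1.10665194  0.19697427 -0.68349544  2.00051342  0.15693153  0.97719803
  1.4340578 ] [-0.46441002 -0.05628813 -0.86028244] 2.05
```

View pics/w1.png

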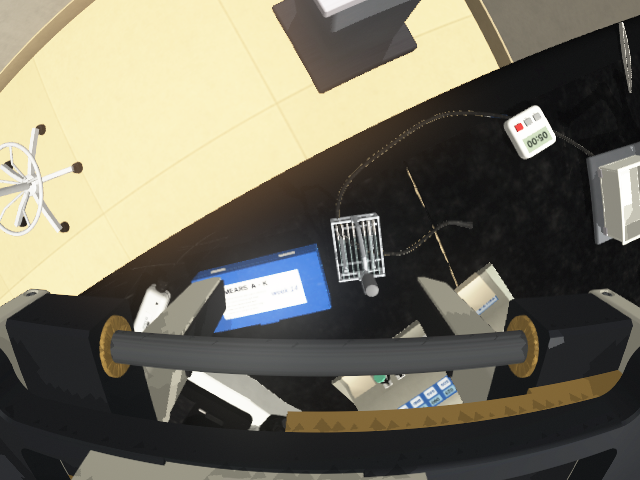

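```bash
cat >> h.py <<'E'
def wray(c,s,u,v):
    du,dv=(u-c['cx']),(v-c['cy']);r=np.hypot(du,dv);th=r/c['fx']
    d=np.array([np.sin(th)*du/r,np.sin(th)*dv/r,np.cos(th)]) if r>0 else np.array([0,0,1.])
    M=np.array(c['mount']);R=np.array(s['tcp_rot'])
    return np.array(s['tool_pos'])+R@M[:3,3], R@(M[:3,:3]@d)
def wonz(c,s,u,v,z):
    o,d=wray(c,s,u,v);return o+d*(z-o[2])/d[2]
def wproj(c,s,X):
    M=np.array(c['mount']);R=np.array(s['tcp_rot'])
    p=R.T@(np.array(X)-np.array(s['tool_pos'])); p=M[:3,:3].T@(p-M[:3,3])
    th=np.arctan2(np.hypot(p[0],p[1]),p[2]);k=c['fx']*th/np.hypot(p[0],p[1])
    return np.array([c['cx']+k*p[0],c['cy']+k*p[1]])
E
python3 - <<'E'
from h import *
s=arm.observe();print(s['tool_pos'],np.abs(s['dq']).max())
c=arm.camera('wrist');save('w2',c)
im=cv2.imread('pics/w2.png');cv2.imwrite('pics/w2c.png',cv2.resize(im[200:310,310:410],None,fx=5.4,fy=5.4,interpolation=cv2.INTER_CUBIC))
print('grip top',wonz(c,s,371,291,.165))
E
```

```text
[ 0.36937306 -0.2821935   0.34156216] 0.26534420369055856
grip top [ 0.45599968 -0.27005031  0.165     ]
```

View pics/w2c.png

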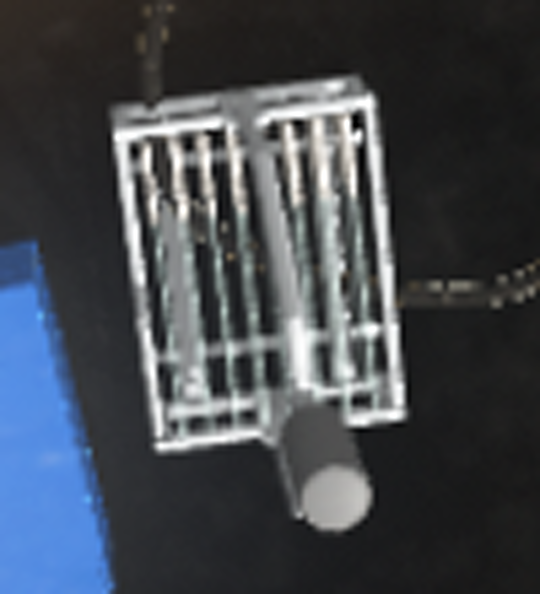

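Run:
```python
from h import *
s=arm.observe();c=arm.camera('wrist')
f=lambda x,y:(310+(x+.5)/5.4-.5,200+(y+.5)/5.4-.5)
print('grip',wonz(c,s,*f(337,497),.165))
r=np.array([wonz(c,s,*f(*p),.034) for p in[(118,128),(373,97),(405,412),(160,447)]])
print(r.round(4),r.mean(0).round(4))
for a,b in((0,1),(3,2),(0,3),(1,2)):
    e=r[b]-r[a];print(np.linalg.norm(e).round(4),np.degrees(np.arctan2(e[1],e[0])).round(2))
print(s['tool_pos'],np.degrees(np.arctan2(s['tcp_rot'][1,0],s['tcp_rot'][0,0])))
```

```text
grip [ 0.45616141 -0.27098799  0.165     ]
[[ 0.4046 -0.2853  0.034 ]
 [ 0.4261 -0.2278  0.034 ]
 [ 0.5025 -0.255   0.034 ]
 [ 0.4817 -0.3135  0.034 ]] [ 0.4537 -0.2704  0.034 ]
0.0614 69.41
0.062 70.42
0.0822 -20.06
0.0811 -19.61
[ 0.3684746  -0.28259008  0.34140338] 62.00744321994607
```

{"api": "play_rows", "payload": {
  "moves": [
    {"fingers":0,"tx":0.03,"ty":0.004,"tz":-0.03,"turn":4},
    {"fingers":0,"tx":0.03,"ty":0.004,"tz":-0.03,"turn":4},
    {"fingers":0,"tx":0.0275,"ty":0.004,"tz":-0.03,"turn":0},
    {"fingers":0,"tx":0,"ty":0,"tz":0,"turn":0},
    {"fingers":0,"tx":0,"ty":0,"tz":0,"turn":0}
  ]
}}

```text
t: 2.7
tool_pos: [0.4553, -0.2739, 0.2491]
tcp_rot: [[0.372, 0.928, 0.011], [0.928, -0.372, -0.015], [-0.01, 0.016, -1.0]]
contact_force: [0.3, 0.9, 0.1]
grip_width: 0.999
```

Run:
```python
from h import *
s=arm.observe();c=arm.camera('wrist');save('w3',c)
print(s['tool_pos'],np.degrees(np.arctan2(s['tcp_rot'][1,0],s['tcp_rot'][0,0])),s['tcp_rot'][:,2])
print('grip top expected px',wproj(c,s,(.4561,-.2708,.165)))
```

```text
[ 0.45533244 -0.27388681  0.24912799] 68.17348046587026 [ 0.01101155 -0.01509419 -0.99982544]
grip top expected px [324.69041866 247.38844092]
```

View pics/w3.png

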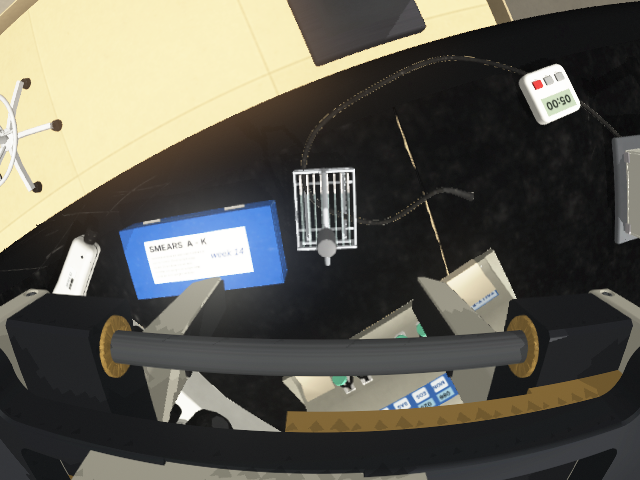

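{"api": "play_rows", "payload": {
  "moves": [
    {"fingers":0,"tx":0.001,"ty":0.004,"tz":-0.03,"turn":2},
    {"fingers":0,"tx":0,"ty":0,"tz":-0.03,"turn":0},
    {"fingers":0,"tx":0,"ty":0,"tz":-0.03,"turn":0},
    {"fingers":0.4,"tx":0,"ty":0,"tz":-0.02,"turn":0},
    {"fingers":0.5,"tx":0,"ty":0,"tz":0,"turn":0},
    {"fingers":0.5,"tx":0,"ty":0,"tz":0,"turn":0}
  ]
}}

```text
t: 3.35
tool_pos: [0.4531, -0.2761, 0.1448]
tcp_rot: [[0.356, 0.934, 0.019], [0.934, -0.356, -0.026], [-0.018, 0.027, -0.999]]
contact_force: [1.0, -0.2, 1.0]
grip_width: 0.788
```

Run:
```python
from h import *
s=arm.observe();c=arm.camera('wrist');save('w4',c)
print(s['tool_pos'],np.degrees(np.arctan2(s['tcp_rot'][1,0],s['tcp_rot'][0,0])),s['tcp_rot'][:,2],s['grip_width'])
```

```text
[ 0.45308734 -0.27607994  0.1447703 ] 69.1193955567612 [ 0.01910946 -0.02615169 -0.99947532] 0.7882612299338448
```

View pics/w4.png

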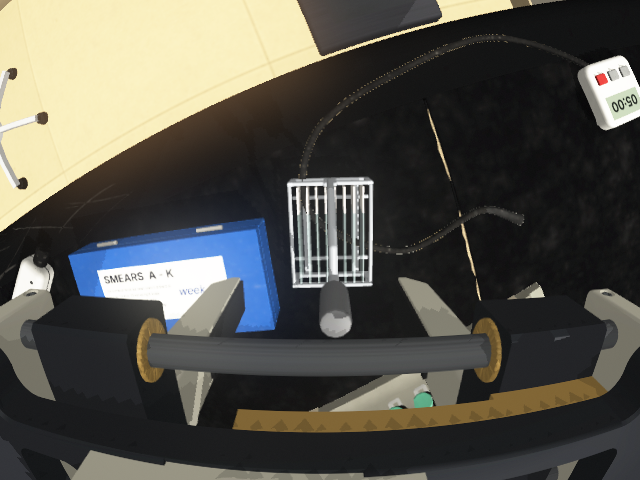

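Run:
```python
from h import *
s=arm.observe();c=arm.camera('wrist')
g=wonz(c,s,336,324,.165);R=s['tcp_rot']
print(g,'in tool',R.T@(g-s['tool_pos']),np.abs(s['dq']).max(),s['tool_pos'])
```

```text
[ 0.45753555 -0.26983808  0.165     ] in tool [ 0.00717095  0.0024004  -0.02012222] 0.006238681114526787 [ 0.453128   -0.27621492  0.14495012]
```

{"api": "play_rows", "payload": {
  "moves": [
    {"fingers":0.5,"tx":0.004,"ty":0.0065,"tz":-0.005,"turn":0},
    {"fingers":0.7,"tx":0,"ty":0,"tz":0,"turn":0},
    {"fingers":0.7,"tx":0,"ty":0,"tz":0,"turn":0}
  ]
}}

```text
t: 3.75
tool_pos: [0.4588, -0.27, 0.1426]
tcp_rot: [[0.358, 0.934, 0.024], [0.934, -0.357, -0.029], [-0.019, 0.033, -0.999]]
contact_force: [0.1, 0.6, -0.1]
grip_width: 0.446
```

Run:
```python
from h import *
s=arm.observe();c=arm.camera('wrist');save('w5',c)
g=wonz(c,s,336,324,.165);R=s['tcp_rot']
print(s['tool_pos'],s['grip_width'],R[:,2],'exp px',wproj(c,s,(.4575,-.2698,.165)), 'axis px', wproj(c,s,s['tool_pos']-.025*R[:,2]))
im=cv2.imread('pics/w5.png');cv2.imwrite('pics/w5c.png',cv2.resize(im[240:380,220:460],None,fx=3.3,fy=3.3))
```

```text
[ 0.45882434 -0.27003678  0.14257374] 0.4464429500397003 [ 0.024026   -0.02917524 -0.99928552] exp px [317.20666179 320.20841051] axis px [318.84683383 324.32553933]
```

View pics/w5c.png

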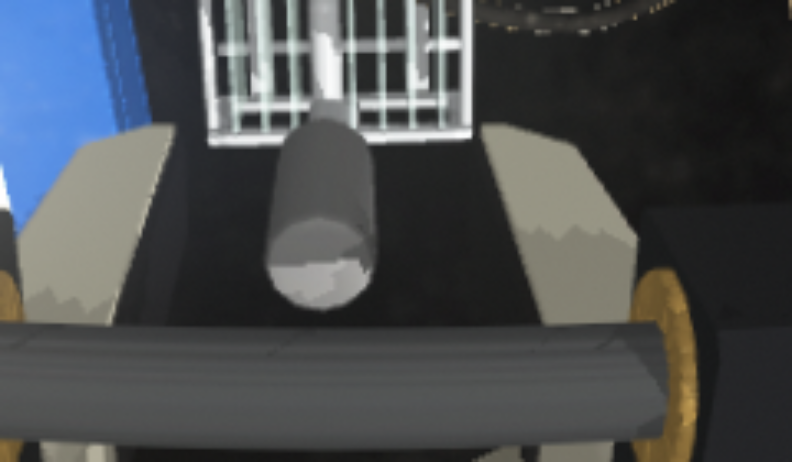

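{"api": "play_rows", "payload": {
  "moves": [
    {"fingers":1,"tx":0,"ty":0,"tz":0,"turn":0},
    {"fingers":1,"tx":0,"ty":0,"tz":0,"turn":0},
    {"fingers":1,"tx":0,"ty":0,"tz":0,"turn":0},
    {"fingers":1,"tx":0,"ty":0,"tz":0,"turn":0},
    {"fingers":1,"tx":0,"ty":0,"tz":0,"turn":0}
  ],
  "grip_force": 30
}}

```text
t: 4.3
tool_pos: [0.4592, -0.2696, 0.1429]
tcp_rot: [[0.358, 0.934, 0.025], [0.934, -0.357, -0.029], [-0.018, 0.033, -0.999]]
contact_force: [0.2, 0.9, 0.8]
grip_width: 0.145
```

{"api": "play_rows", "payload": {
  "moves": [
    {"fingers":1,"tx":0,"ty":0,"tz":0.02,"turn":0},
    {"fingers":1,"tx":0,"ty":0,"tz":0.03,"turn":0},
    {"fingers":1,"tx":0,"ty":0,"tz":0.03,"turn":0},
    {"fingers":1,"tx":0,"ty":0,"tz":0.03,"turn":0},
    {"fingers":1,"tx":0,"ty":0,"tz":0.03,"turn":0},
    {"fingers":1,"tx":0,"ty":0,"tz":0.02,"turn":0},
    {"fingers":1,"tx":0,"ty":0,"tz":0,"turn":0}
  ]
}}

```text
t: 5.0
tool_pos: [0.4545, -0.2685, 0.3047]
tcp_rot: [[0.357, 0.934, 0.015], [0.934, -0.356, -0.024], [-0.017, 0.022, -1.0]]
contact_force: [1.0, -0.4, -2.6]
grip_width: 0.144
```

Run:
```python
from h import *
s=arm.observe();c=arm.camera('wrist');save('w6',c)
print(s['t'],s['tool_pos'],s['grip_width'],s['tcp_rot'],s['contact_force'])
```

```text
5.0 [ 0.45446711 -0.26850625  0.30468471] 0.1439683789672571 [[ 0.35665023  0.93412325  0.01464144]
 [ 0.93408128 -0.35625959 -0.02390112]
 [-0.01711044  0.02220063 -0.99960711]] [ 0.96545108 -0.43690319 -2.57994526]
```

View pics/w6.png

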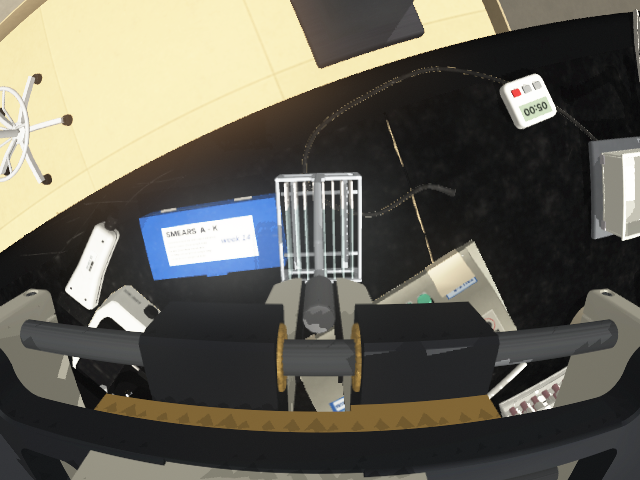

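{"api": "play_rows", "payload": {
  "moves": [
    {"fingers":1,"tx":0,"ty":0.02,"tz":0,"turn":0},
    {"fingers":1,"tx":0.004,"ty":0.03,"tz":0,"turn":1},
    {"fingers":1,"tx":0.004,"ty":0.03,"tz":0,"turn":1},
    {"fingers":1,"tx":0.004,"ty":0.03,"tz":0,"turn":1},
    {"fingers":1,"tx":0.004,"ty":0.03,"tz":0,"turn":1},
    {"fingers":1,"tx":0.004,"ty":0.03,"tz":0,"turn":1},
    {"fingers":1,"tx":0.004,"ty":0.03,"tz":0,"turn":1},
    {"fingers":1,"tx":0.004,"ty":0.03,"tz":0,"turn":1},
    {"fingers":1,"tx":0.004,"ty":0.02,"tz":0,"turn":1},
    {"fingers":1,"tx":0.004,"ty":0.02,"tz":0,"turn":1},
    {"fingers":1,"tx":0,"ty":0,"tz":0,"turn":0},
    {"fingers":1,"tx":0,"ty":0,"tz":0,"turn":0}
  ]
}}

```text
t: 6.25
tool_pos: [0.4781, 0.0089, 0.2821]
tcp_rot: [[0.202, 0.979, -0.013], [0.979, -0.202, -0.017], [-0.019, -0.009, -1.0]]
contact_force: [-0.0, -0.9, -3.7]
grip_width: 0.139
```

Run:
```python
from h import *
s=arm.observe();c=arm.camera('wrist');save('w7',c)
print(s['t'],s['tool_pos'],s['grip_width'],s['tcp_rot'],s['contact_force'],np.abs(s['dq']).max())
c=arm.camera('scene');save('s7',c)
```

```text
6.25 [0.47806243 0.0088945  0.28206984] 0.13858050311863324 [[ 0.20197933  0.97930546 -0.0128515 ]
 [ 0.97920794 -0.20217729 -0.0166179 ]
 [-0.01887228 -0.00922782 -0.99977932]] [-0.0245256  -0.92454803 -3.69069539] 0.021151048553689714
```

View pics/w7.png

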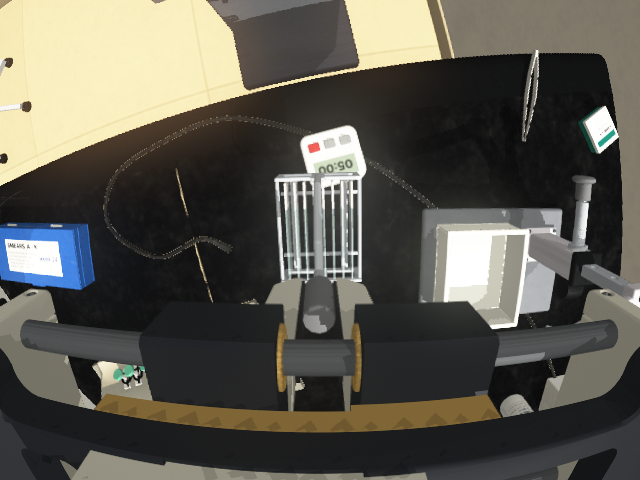

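View pics/s7.png

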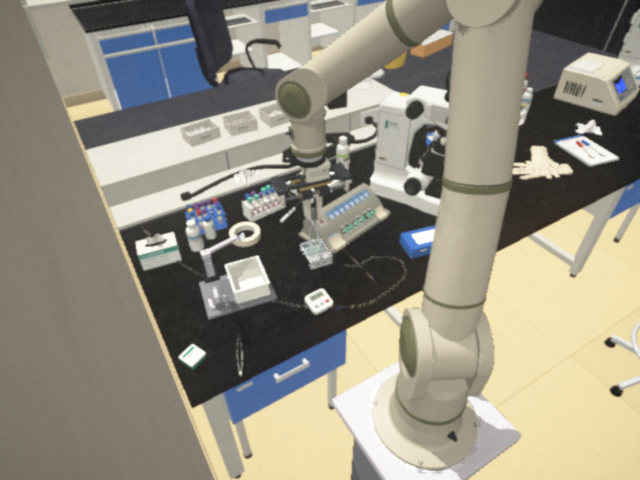

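Run:
```python
import cv2
im=cv2.imread('pics/w7.png');cv2.imwrite('pics/w7c.png',cv2.resize(im[160:345,410:640],None,fx=3.2,fy=3.2,interpolation=cv2.INTER_CUBIC))
```

```text
(no output)
```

View pics/w7c.png

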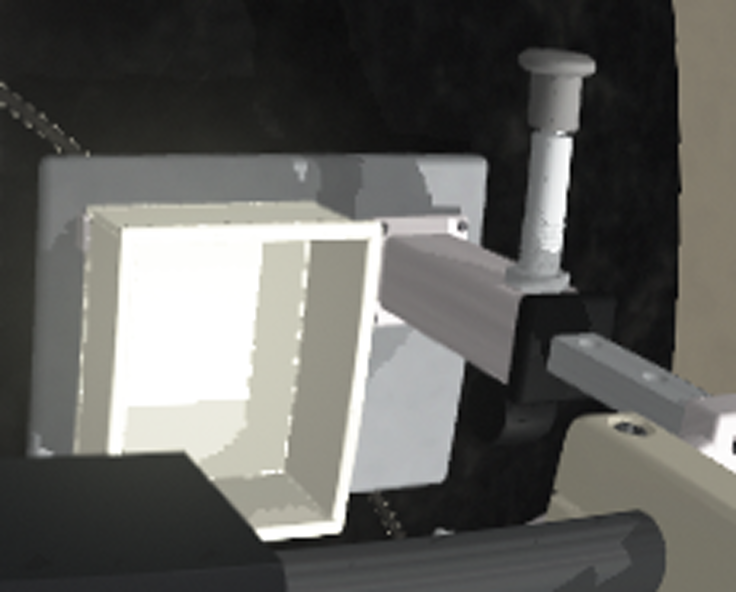

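Run:
```python
from h import *
s=arm.observe();c=arm.camera('wrist')
f=lambda x,y:(410+(x+.5)/3.2-.5,160+(y+.5)/3.2-.5)
P=np.array([wonz(c,s,*f(*p),.064) for p in[(122,226),(382,222),(340,535)]])
print(P.round(4),'centre',(P[0]+P[2])/2)
a=lambda e:(np.linalg.norm(e).round(4),np.degrees(np.arctan2(e[1],e[0])).round(2))
print(a(P[1]-P[0]),a(P[2]-P[1]))
Q=np.array([wonz(c,s,*f(*p),.012) for p in[(42,157),(487,157)]])
print(Q,a(Q[1]-Q[0]))
# yaw est
for yaw in(-9.2,-10,-8.5):
    th=np.radians(yaw);X=np.array([np.cos(th),np.sin(th)]);Y=np.array([-np.sin(th),np.cos(th)])
    d=np.array([.587,.1775]);O=d-.03*X+.1*Y
    print(yaw,'guide',O,'knob',O-.082*X, 'knob px',wproj(c,s,[*(O-.082*X),.1]),'bar',wproj(c,s,[*O,.2]))
print('knob waist px seen',f(555,100))
```

```text
[[0.5194 0.1376 0.064 ]
 [0.5376 0.2395 0.064 ]
 [0.6609 0.2184 0.064 ]] centre [0.59016704 0.1780301  0.064     ]
(np.float64(0.1035), np.float64(79.92)) (np.float64(0.1251), np.float64(-9.68))
[[0.50185728 0.12516821 0.012     ]
 [0.53695535 0.32565412 0.012     ]] (np.float64(0.2035), np.float64(80.07))
-9.2 guide [0.57337403 0.28101006] knob [0.49242886 0.29412032] knob px [581.23240692 187.50560072] bar [631.10094076 290.47759406]
-10 guide [0.57482059 0.28119022] knob [0.49406635 0.29542937] knob px [582.17672897 188.81038963] bar [631.07337139 291.845747  ]
-8.5 guide [0.57211047 0.28083587] knob [0.49101116 0.29295624] knob px [580.38906341 186.37601606] bar [631.1114409  289.28280411]
knob waist px seen (583.09375, 190.90625)
```

{"api": "play_rows", "payload": {
  "moves": [
    {"fingers":1,"tx":0.02,"ty":0.015,"tz":0.001,"turn":0},
    {"fingers":1,"tx":0.02,"ty":0.015,"tz":0.001,"turn":0},
    {"fingers":1,"tx":0.02,"ty":0.015,"tz":0.001,"turn":0},
    {"fingers":1,"tx":0.02,"ty":0.015,"tz":0.001,"turn":0},
    {"fingers":1,"tx":0.02,"ty":0.015,"tz":0.001,"turn":0},
    {"fingers":1,"tx":0,"ty":0,"tz":0,"turn":0},
    {"fingers":1,"tx":0,"ty":0,"tz":0,"turn":0}
  ]
}}

```text
t: 7.1
tool_pos: [0.581, 0.0764, 0.2854]
tcp_rot: [[0.218, 0.976, -0.016], [0.976, -0.218, -0.021], [-0.024, -0.011, -1.0]]
contact_force: [-0.4, 0.5, -3.9]
grip_width: 0.145
```

Run:
```python
from h import *
s=arm.observe();c=arm.camera('wrist');save('w8',c)
print(s['t'],s['tool_pos'],s['grip_width'],s['tcp_rot'],s['contact_force'],np.abs(s['dq']).max())
c=arm.camera('scene');save('s8',c)
im=cv2.imread('pics/s8.png');cv2.imwrite('pics/s8c.png',cv2.resize(im[150:310,180:350],None,fx=3.7,fy=3.7,interpolation=cv2.INTER_CUBIC))
```

```text
7.1 [0.58099135 0.07638867 0.28538559] 0.14460094521907774 [[ 0.21809501  0.97580123 -0.01570115]
 [ 0.97562403 -0.21840017 -0.02142708]
 [-0.0243377  -0.01064528 -0.99964711]] [-0.38104772  0.50702645 -3.9019496 ] 0.01944351932284476
```

View pics/w8.png

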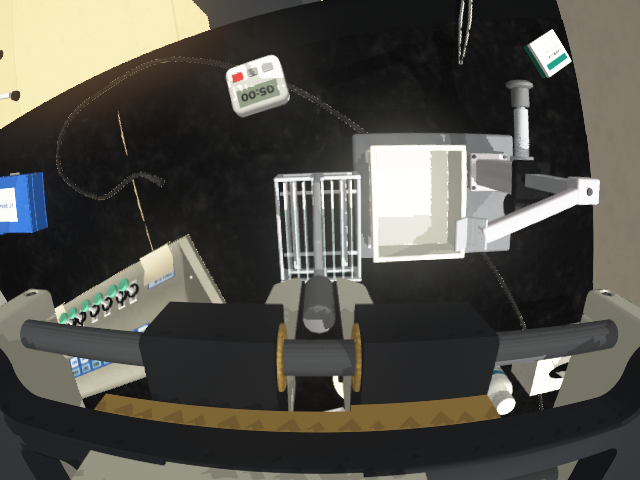

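View pics/s8c.png

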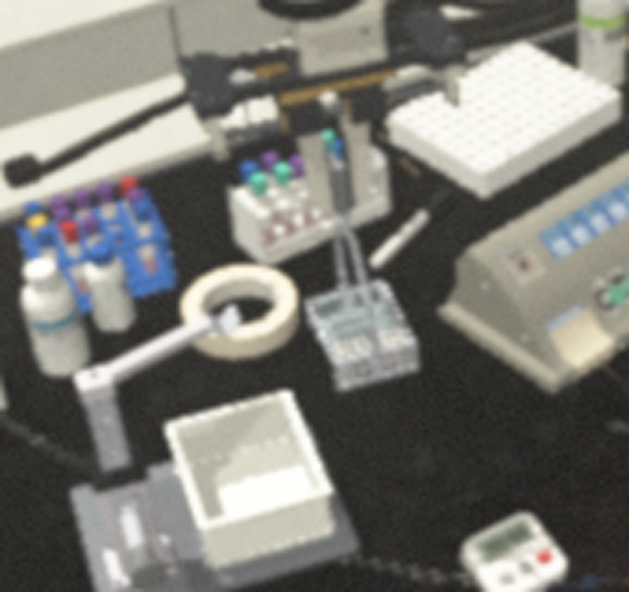

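Run:
```python
import cv2
im=cv2.imread('pics/w8.png');cv2.imwrite('pics/w8c.png',cv2.resize(im[70:270,350:610],None,fx=3,fy=3,interpolation=cv2.INTER_CUBIC))
```

```text
(no output)
```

View pics/w8c.png

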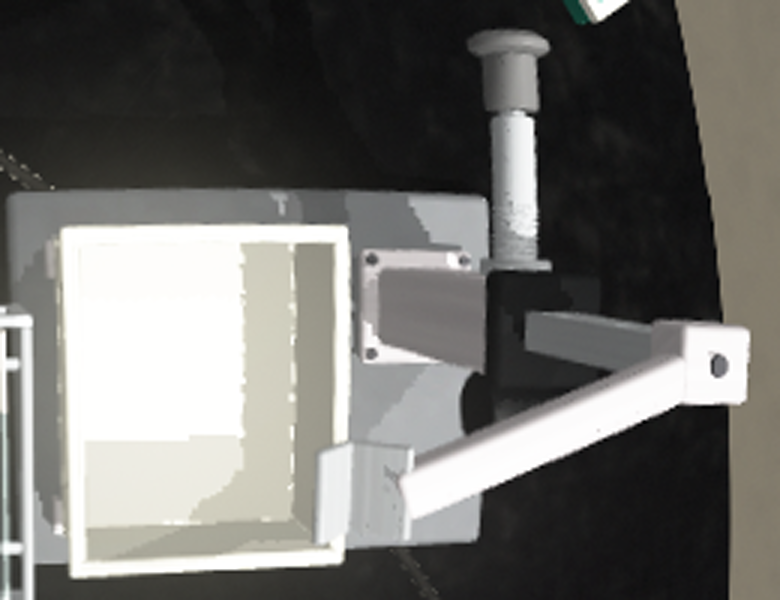

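Run:
```python
from h import *
s=arm.observe();c=arm.camera('wrist')
f=lambda x,y:(350+(x+.5)/3-.5,70+(y+.5)/3-.5)
for n,p,z in(('free a',(321,447),.211),('free b',(316,543),.211),('tr a',(353,442),.200),('tr b',(350,536),.200),('arm a',(412,447),.211),('arm b',(409,539),.211)):
    print(n,wonz(c,s,*f(*p),z))
F=np.mean([wonz(c,s,*f(*p),.211) for p in[(321,447),(316,543),(412,447),(409,539)]],0)
print('hook mid',F,'tool',s['tool_pos'])
P=np.array([wonz(c,s,*f(*p),.064) for p in[(62,227),(348,227),(340,563),(72,577)]]);print('dish',P.mean(0),P)
# knob waist via two wrist views
import json
R7=np.array([[0.20197933,0.97930546,-0.0128515],[0.97920794,-0.20217729,-0.0166179],[-0.01887228,-0.00922782,-0.99977932]])
s7=dict(tool_pos=np.array([0.47806243,0.0088945,0.28206984]),tcp_rot=R7)
def t2(r1,r2):
    o1,d1=r1;o2,d2=r2;k=np.linalg.lstsq(np.stack([d1,-d2],1),o2-o1,rcond=None)[0];return o1+k[0]*d1,o2+k[1]*d2
g=lambda x,y:(410+(x+.5)/3.2-.5,160+(y+.5)/3.2-.5)
print('knob waist',wonz(c,s,*f(511,82),.1),wonz(c,s7,*g(555,103),.1),t2(wray(c,s,*f(511,82)),wray(c,s7,*g(555,103))))
```

```text
free a [0.57551384 0.16941926 0.211     ]
free b [0.5972331  0.16534193 0.211     ]
tr a [0.57878002 0.18108513 0.2       ]
tr b [0.60127699 0.17748943 0.2       ]
arm a [0.5799617  0.19162164 0.211     ]
arm b [0.60140056 0.18849197 0.211     ]
hook mid [0.5885273 0.1787187 0.211    ] tool [0.58076183 0.07623545 0.28567659]
dish [0.58912389 0.17834145 0.064     ] [[0.51929573 0.13797652 0.064     ]
 [0.53713066 0.23959701 0.064     ]
 [0.65857662 0.2181936  0.064     ]
 [0.64149255 0.11759866 0.064     ]]
knob waist [0.49521721 0.29658277 0.1       ] [0.49686179 0.29657831 0.1       ] (array([0.49546585, 0.29405669, 0.10432269]), array([0.49587966, 0.29344952, 0.10394407]))
```

{"api": "play_rows", "payload": {
  "moves": [
    {"fingers":1,"tx":0.003,"ty":0.02,"tz":0.001,"turn":1},
    {"fingers":1,"tx":0.003,"ty":0.02,"tz":0.001,"turn":1},
    {"fingers":1,"tx":0.003,"ty":0.02,"tz":0.001,"turn":0},
    {"fingers":1,"tx":0.003,"ty":0.02,"tz":0.001,"turn":0},
    {"fingers":1,"tx":0.003,"ty":0.02,"tz":0.001,"turn":0},
    {"fingers":1,"tx":0,"ty":0,"tz":0,"turn":0},
    {"fingers":1,"tx":0,"ty":0,"tz":0,"turn":0}
  ]
}}

```text
t: 7.95
tool_pos: [0.5937, 0.1775, 0.2918]
tcp_rot: [[0.185, 0.983, -0.014], [0.982, -0.185, -0.025], [-0.028, -0.009, -1.0]]
contact_force: [0.8, 0.1, -3.5]
grip_width: 0.147
```

Run:
```python
from h import *
s=arm.observe();c=arm.camera('wrist');save('w9',c)
print(s['t'],s['tool_pos'],s['grip_width'],s['tcp_rot'],s['contact_force'],np.abs(s['dq']).max())
c=arm.camera('scene');save('s9',c)
im=cv2.imread('pics/s9.png');cv2.imwrite('pics/s9c.png',cv2.resize(im[180:310,180:320],None,fx=4.5,fy=4.5,interpolation=cv2.INTER_CUBIC))
```

```text
7.95 [0.59371949 0.17751312 0.29184938] 0.14722752281821977 [[ 0.18499891  0.98263592 -0.01421481]
 [ 0.98234988 -0.18531323 -0.02545053]
 [-0.02764279 -0.0092556  -0.99957501]] [ 0.76195746  0.05695357 -3.48867839] 0.020635302939788294
```

View pics/w9.png

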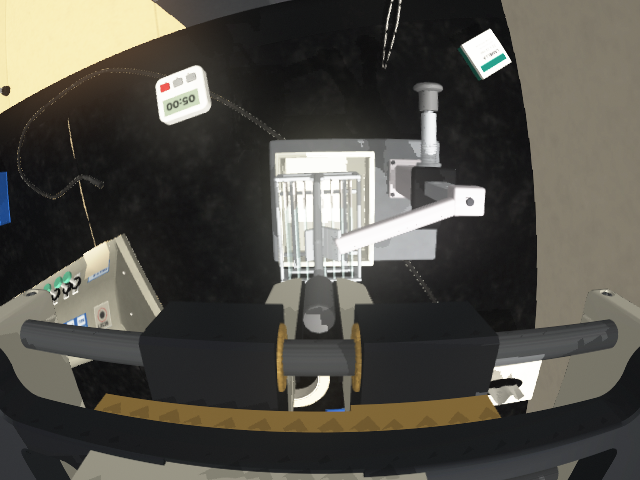

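View pics/s9c.png

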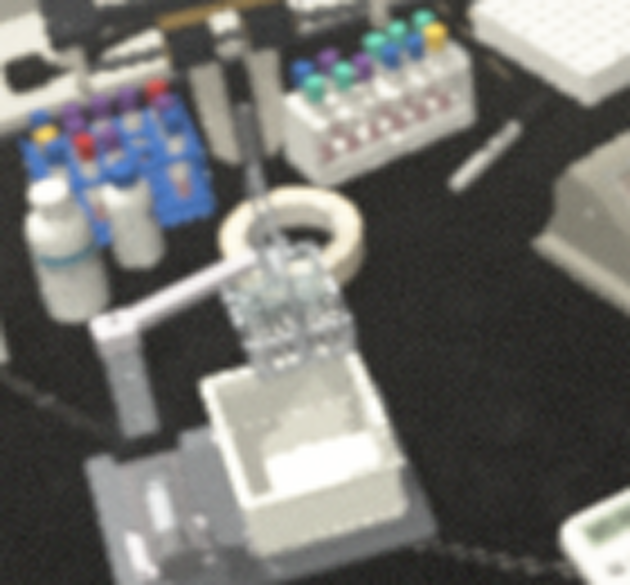

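{"api": "play_rows", "payload": {
  "moves": [
    {"fingers":1,"tx":-0.001,"ty":0.001,"tz":-0.015,"turn":0},
    {"fingers":1,"tx":0,"ty":0.001,"tz":-0.015,"turn":0},
    {"fingers":1,"tx":0,"ty":0,"tz":-0.01,"turn":0},
    {"fingers":1,"tx":0,"ty":0,"tz":0,"turn":0},
    {"fingers":1,"tx":0,"ty":0,"tz":0,"turn":0}
  ]
}}

```text
t: 8.55
tool_pos: [0.5921, 0.1758, 0.2469]
tcp_rot: [[0.189, 0.982, -0.016], [0.982, -0.189, -0.027], [-0.03, -0.011, -0.999]]
contact_force: [0.0, 0.2, -3.3]
grip_width: 0.146
```

Run:
```python
from h import *
s=arm.observe();c=arm.camera('wrist');save('w10',c)
print(s['t'],s['tool_pos'],s['grip_width'],s['tcp_rot'],s['contact_force'],np.abs(s['dq']).max())
R=s['tcp_rot']
im=cv2.imread('pics/w10.png');cv2.imwrite('pics/w10c.png',cv2.resize(im[120:360,220:500],None,fx=2.5,fy=2.5,interpolation=cv2.INTER_CUBIC))
c=arm.camera('scene');save('s10',c)
im=cv2.imread('pics/s10.png');cv2.imwrite('pics/s10c.png',cv2.resize(im[180:310,180:320],None,fx=4.5,fy=4.5,interpolation=cv2.INTER_CUBIC))
```

```text
8.55 [0.5920933  0.17577106 0.24685997] 0.14641610559998147 [[ 0.18901572  0.98183674 -0.01642156]
 [ 0.98151386 -0.18941264 -0.02744805]
 [-0.03005996 -0.01092988 -0.99948834]] [ 0.04393838  0.22721164 -3.2629422 ] 0.013922120442407983
```

View pics/w10c.png

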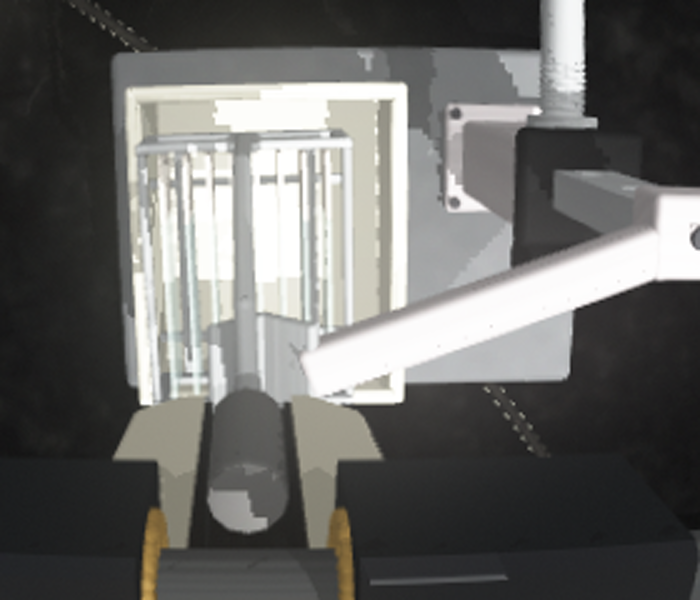

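View pics/s10c.png

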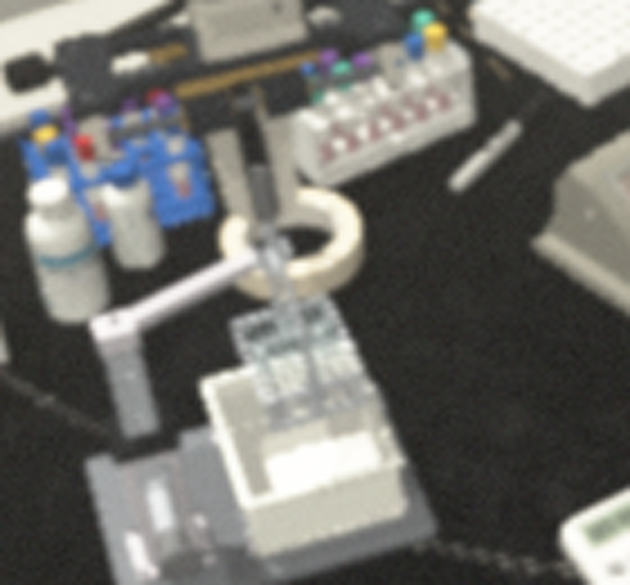

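{"api": "play_rows", "payload": {
  "moves": [
    {"fingers":1,"tx":0,"ty":0.003,"tz":-0.003,"turn":1},
    {"fingers":1,"tx":0,"ty":0,"tz":-0.004,"turn":0},
    {"fingers":1,"tx":0,"ty":0,"tz":-0.003,"turn":0},
    {"fingers":1,"tx":0,"ty":0,"tz":0,"turn":0}
  ]
}}

```text
t: 9.05
tool_pos: [0.5928, 0.1796, 0.2377]
tcp_rot: [[0.17, 0.985, -0.013], [0.985, -0.171, -0.027], [-0.029, -0.008, -1.0]]
contact_force: [0.3, -0.9, -2.5]
grip_width: 0.149
```

{"api": "play_rows", "payload": {
  "moves": [
    {"fingers":1,"tx":0,"ty":0,"tz":-0.002,"turn":0},
    {"fingers":1,"tx":0,"ty":0,"tz":-0.001,"turn":0},
    {"fingers":1,"tx":0,"ty":0,"tz":0,"turn":0}
  ]
}}

```text
t: 9.35
tool_pos: [0.593, 0.1796, 0.2347]
tcp_rot: [[0.17, 0.985, -0.013], [0.985, -0.171, -0.027], [-0.029, -0.008, -1.0]]
contact_force: [-0.0, -0.9, -2.8]
grip_width: 0.145
```

Run:
```python
from h import *
s=arm.observe();c=arm.camera('wrist');save('w11',c)
print(s['t'],s['tool_pos'],s['contact_force'])
im=cv2.imread('pics/w11.png');cv2.imwrite('pics/w11c.png',cv2.resize(im[120:360,220:500],None,fx=2.5,fy=2.5,interpolation=cv2.INTER_CUBIC))
```

```text
9.35 [0.59297143 0.17956048 0.2347404 ] [-0.0172728  -0.88130159 -2.79899852]
```

View pics/w11c.png

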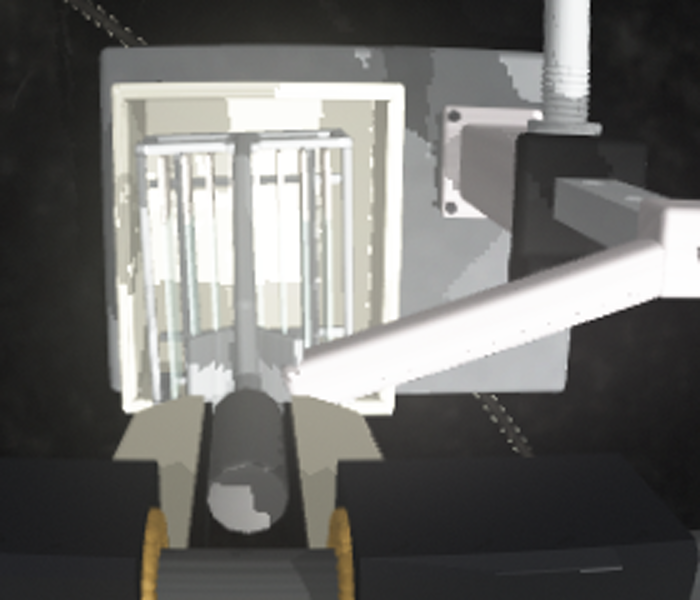

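{"api": "play_rows", "payload": {
  "moves": [
    {"fingers":1,"tx":0,"ty":0,"tz":-0.0015,"turn":0},
    {"fingers":1,"tx":0,"ty":0,"tz":0,"turn":0}
  ]
}}

```text
t: 9.6
tool_pos: [0.5931, 0.1792, 0.2336]
tcp_rot: [[0.171, 0.985, -0.012], [0.985, -0.171, -0.028], [-0.029, -0.007, -1.0]]
contact_force: [-1.0, -1.4, -1.7]
grip_width: 0.145
```

{"api": "play_rows", "payload": {
  "moves": [
    {"fingers":1,"tx":0,"ty":0,"tz":-0.0015,"turn":0},
    {"fingers":1,"tx":0,"ty":0,"tz":0,"turn":0}
  ]
}}

```text
t: 9.8
tool_pos: [0.5934, 0.1788, 0.2329]
tcp_rot: [[0.171, 0.985, -0.011], [0.985, -0.172, -0.028], [-0.03, -0.006, -1.0]]
contact_force: [-1.0, -2.0, 0.6]
grip_width: 0.147
```

{"api": "play_rows", "payload": {
  "moves": [
    {"fingers":0.8,"tx":0,"ty":0,"tz":0,"turn":0},
    {"fingers":0.75,"tx":0,"ty":0,"tz":0,"turn":0},
    {"fingers":0.6,"tx":0,"ty":0,"tz":0,"turn":0},
    {"fingers":0.6,"tx":0,"ty":0,"tz":0,"turn":0}
  ]
}}

```text
t: 10.2
tool_pos: [0.594, 0.1801, 0.2333]
tcp_rot: [[0.171, 0.985, -0.01], [0.985, -0.171, -0.026], [-0.027, -0.005, -1.0]]
contact_force: [-0.2, 0.6, -1.1]
grip_width: 0.366
```

Run:
```python
from h import *
s=arm.observe();c=arm.camera('wrist');save('w12',c)
print(s['t'],s['tool_pos'],s['contact_force'],s['grip_width'])
im=cv2.imread('pics/w12.png');cv2.imwrite('pics/w12c.png',cv2.resize(im[120:360,200:500],None,fx=2.5,fy=2.5,interpolation=cv2.INTER_CUBIC))
```

```text
10.2 [0.59397494 0.18008567 0.2332744 ] [-0.22736991  0.59505366 -1.06613902] 0.36605124500518477
```

View pics/w12c.png

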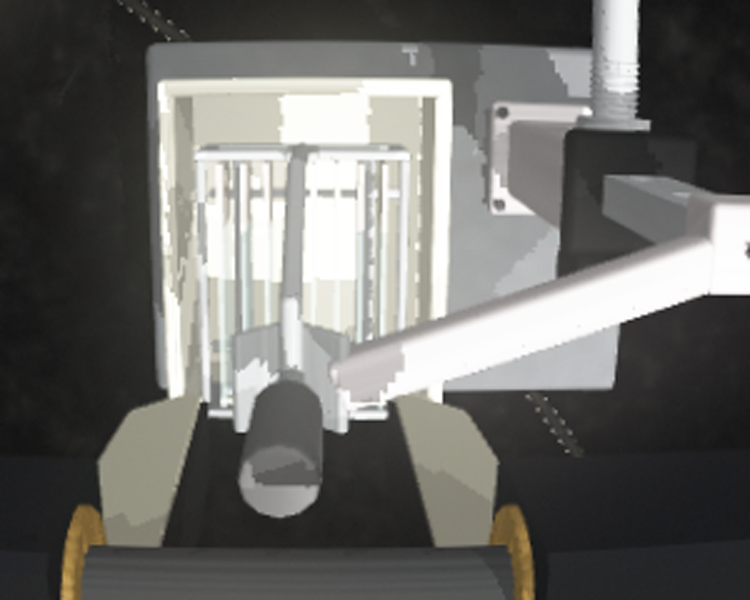

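{"api": "play_rows", "payload": {
  "moves": [
    {"fingers":0.6,"tx":0,"ty":0,"tz":0.01,"turn":0},
    {"fingers":0.6,"tx":0,"ty":0,"tz":0.02,"turn":0},
    {"fingers":0.6,"tx":0,"ty":0,"tz":0.03,"turn":0},
    {"fingers":0.6,"tx":0,"ty":0,"tz":0.03,"turn":0},
    {"fingers":0.4,"tx":-0.02,"ty":0.01,"tz":0.01,"turn":0},
    {"fingers":0.3,"tx":-0.02,"ty":0.02,"tz":0,"turn":0},
    {"fingers":0.3,"tx":-0.02,"ty":0.02,"tz":0,"turn":0},
    {"fingers":0.3,"tx":-0.02,"ty":0.02,"tz":0,"turn":0},
    {"fingers":0.3,"tx":-0.02,"ty":0.02,"tz":0,"turn":0},
    {"fingers":0.3,"tx":0,"ty":0,"tz":0,"turn":0},
    {"fingers":0.3,"tx":0,"ty":0,"tz":0,"turn":0}
  ]
}}

```text
t: 11.35
tool_pos: [0.4901, 0.2739, 0.3449]
tcp_rot: [[0.171, 0.985, -0.005], [0.985, -0.171, -0.022], [-0.023, -0.001, -1.0]]
contact_force: [0.9, -0.6, -0.3]
grip_width: 0.699
```

Run:
```python
from h import *
s=arm.observe();c=arm.camera('wrist');save('w13',c)
print(s['t'],s['tool_pos'],s['tcp_rot'],s['contact_force'],s['grip_width'])
np.savez('w13.npz',p=s['tool_pos'],R=s['tcp_rot'])
ct=arm.camera('scene');save('s13',ct)
im=cv2.imread('pics/s13.png');cv2.imwrite('pics/s13c.png',cv2.resize(im[130:330,130:350],None,fx=3,fy=3,interpolation=cv2.INTER_CUBIC))
```

```text
11.35 [0.49010356 0.27388725 0.34485385] [[ 0.17125978  0.98521352 -0.00493962]
 [ 0.9849676  -0.17132753 -0.02203879]
 [-0.0225592  -0.00109101 -0.99974491]] [ 0.88961441 -0.58178513 -0.32409956] 0.698577907771607
```

View pics/w13.png

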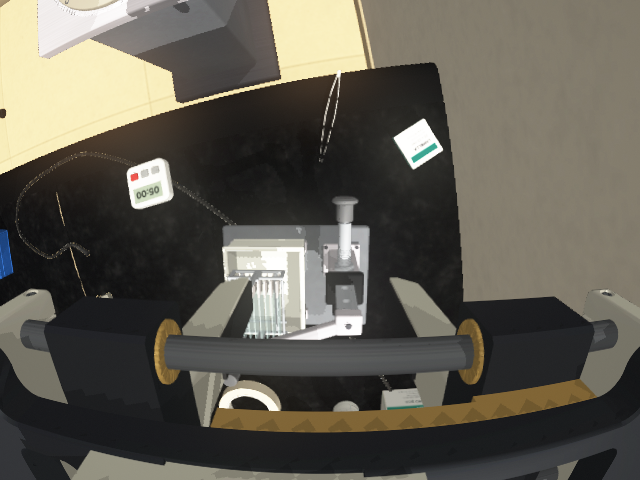

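View pics/s13c.png

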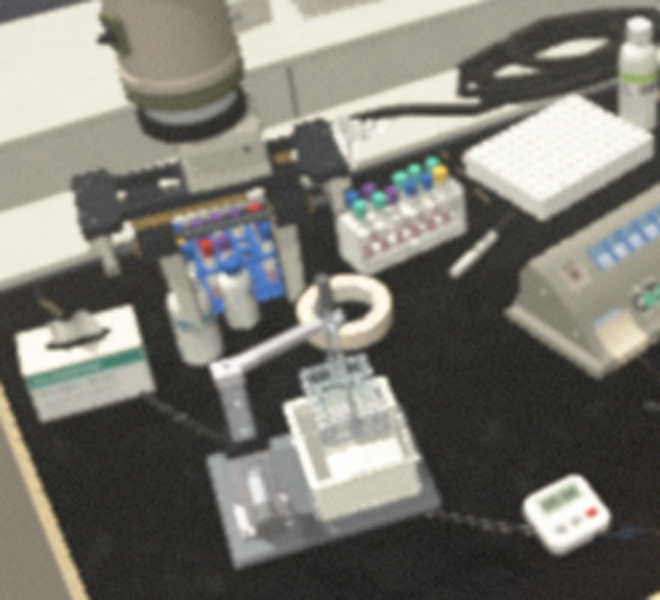

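Run:
```python
import cv2
im=cv2.imread('pics/w13.png');cv2.imwrite('pics/w13c.png',cv2.resize(im[180:350,210:390],None,fx=3.5,fy=3.5,interpolation=cv2.INTER_CUBIC))
```

```text
(no output)
```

View pics/w13c.png

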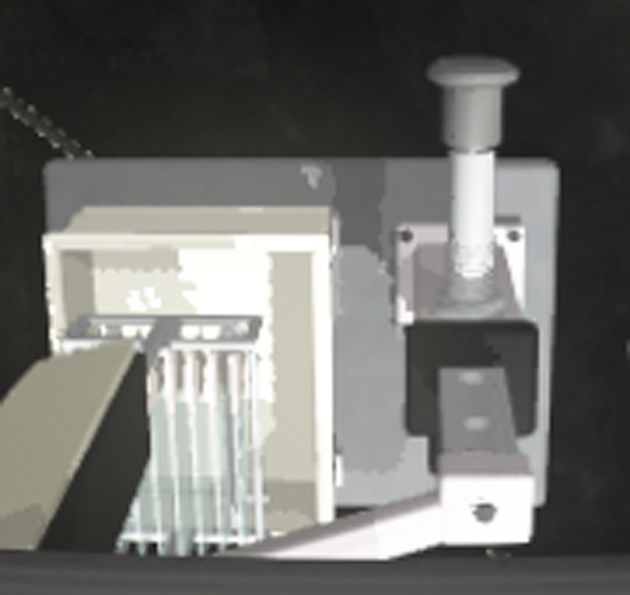

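Run:
```python
from h import *
q=np.load('w13.npz');s=dict(tool_pos=q['p'],tcp_rot=q['R']);c=arm.camera('wrist')
f=lambda x,y:(210+(x+.5)/3.5-.5,180+(y+.5)/3.5-.5)
for p,z in(((472,115),.108),((472,150),.105),((472,92),.108),((472,58),.1),((517,72),.1),((429,72),.1),((472,200),.105)):
    print(p,wonz(c,s,*f(*p),z))
th=np.radians(-9.9);X=np.array([np.cos(th),np.sin(th)]);Y=np.array([-np.sin(th),np.cos(th)])
O=np.array([.5888,.1784])-.03*X+.1*Y;K=O-.082*X
for d,z in((0,.1),(.0095,.1),(-.0095,.1),(-.0165,.1)): print('pred',d,wproj(c,s,[*(K+d*X),z]))
print('seen',f(472,115),f(472,150),'knob',K)
```

```text
(472, 115) [0.49515973 0.29554861 0.108     ]
(472, 150) [0.50671466 0.29385695 0.105     ]
(472, 92) [0.48804381 0.29668149 0.108     ]
(472, 58) [0.47871961 0.29854079 0.1       ]
(517, 72) [0.48537328 0.31180085 0.1       ]
(429, 72) [0.48089472 0.28454179 0.1       ]
(472, 200) [0.52265387 0.29136023 0.105     ]
pred 0 [344.79912119 211.57169703]
pred 0.0095 [344.66319372 220.00987898]
pred -0.0095 [344.92721949 203.0653927 ]
pred -0.0165 [345.01639811 196.75875729]
seen (344.5, 212.5) (344.5, 222.5) knob [0.49566067 0.29616699]
```

{"api": "play_rows", "payload": {
  "moves": [
    {"fingers":0.3,"tx":0.006,"ty":0.022,"tz":0,"turn":0},
    {"fingers":0.3,"tx":0,"ty":0.001,"tz":-0.02,"turn":0},
    {"fingers":0.3,"tx":0,"ty":0.001,"tz":-0.03,"turn":0},
    {"fingers":0.3,"tx":0,"ty":0.001,"tz":-0.03,"turn":0},
    {"fingers":0.3,"tx":0,"ty":0.001,"tz":-0.03,"turn":0},
    {"fingers":0.3,"tx":0,"ty":0.001,"tz":-0.03,"turn":0},
    {"fingers":0.3,"tx":0,"ty":0,"tz":-0.01,"turn":0},
    {"fingers":0.3,"tx":0,"ty":0,"tz":0,"turn":0},
    {"fingers":0.3,"tx":0,"ty":0,"tz":0,"turn":0}
  ]
}}

```text
t: 12.4
tool_pos: [0.5047, 0.2943, 0.1894]
tcp_rot: [[0.188, 0.982, -0.005], [0.982, -0.188, -0.022], [-0.023, -0.0, -1.0]]
contact_force: [0.0, 0.6, 0.5]
grip_width: 0.697
```

Run:
```python
from h import *
s=arm.observe();c=arm.camera('wrist');save('w14',c)
print(s['t'],s['tool_pos'],s['tcp_rot'],s['contact_force'],s['grip_width'])
print(wproj(c,s,[.4965,.296,.1]),wproj(c,s,[.4965,.296,.1095]))
im=cv2.imread('pics/w14.png');cv2.imwrite('pics/w14c.png',cv2.resize(im[180:400,180:470],None,fx=2.7,fy=2.7,interpolation=cv2.INTER_CUBIC))
```

```text
12.4 [0.50472368 0.29432734 0.18941744] [[ 1.88110114e-01  9.82137320e-01 -4.56834745e-03]
 [ 9.81879954e-01 -1.88165404e-01 -2.24841360e-02]
 [-2.29421140e-02 -2.56075401e-04 -9.99736762e-01]] [0.01638931 0.5994136  0.49593862] 0.6969787517780069
[322.2066696  236.15265901] [322.00134682 239.58070177]
```

View pics/w14c.png

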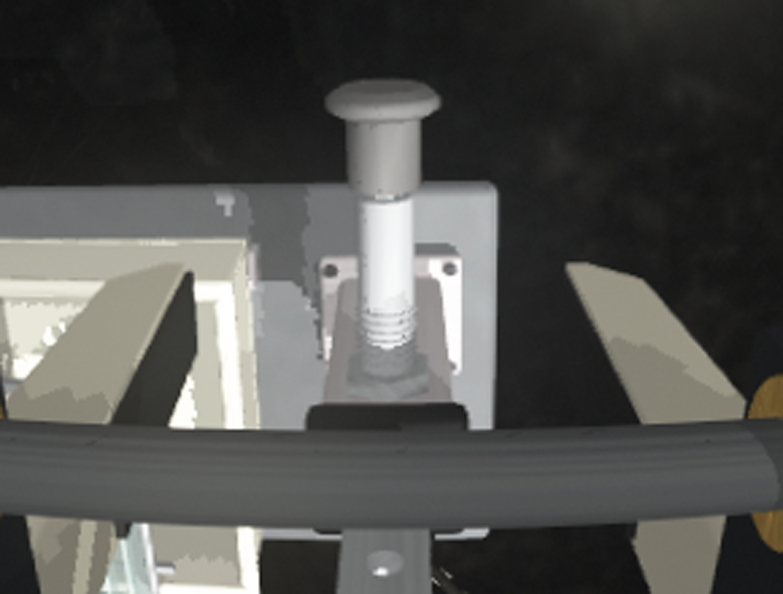

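{"api": "play_rows", "payload": {
  "moves": [
    {"fingers":0.3,"tx":-0.008,"ty":0.002,"tz":0,"turn":1},
    {"fingers":0.3,"tx":-0.0015,"ty":0.001,"tz":-0.02,"turn":0},
    {"fingers":0.3,"tx":-0.0015,"ty":0.001,"tz":-0.02,"turn":0},
    {"fingers":0.3,"tx":-0.0015,"ty":0.001,"tz":-0.02,"turn":0},
    {"fingers":0.3,"tx":0,"ty":0,"tz":0,"turn":0},
    {"fingers":0.3,"tx":0,"ty":0,"tz":0,"turn":0}
  ]
}}

```text
t: 13.05
tool_pos: [0.493, 0.3028, 0.1364]
tcp_rot: [[0.167, 0.986, 0.007], [0.986, -0.167, -0.016], [-0.014, 0.01, -1.0]]
contact_force: [-0.2, -0.0, -0.0]
grip_width: 0.699
```

Run:
```python
from h import *
s=arm.observe();c=arm.camera('wrist');save('w15',c)
print(s['t'],s['tool_pos'],s['tcp_rot'],s['contact_force'],s['grip_width'])
print(wproj(c,s,[.4965,.296,.1]),wproj(c,s,[.4965,.296,.1095]))
im=cv2.imread('pics/w15.png');cv2.imwrite('pics/w15c.png',cv2.resize(im[180:400,180:470],None,fx=2.7,fy=2.7,interpolation=cv2.INTER_CUBIC))
```

```text
13.05 [0.49299619 0.30276108 0.13636037] [[ 0.16711927  0.98591061  0.00717128]
 [ 0.98583402 -0.16699248 -0.01564618]
 [-0.01422819  0.00968447 -0.99985187]] [-0.20389579 -0.03038731 -0.01605759] 0.6992874611666047
[309.21675591 280.54533881] [308.53147442 286.94076233]
```

View pics/w15c.png

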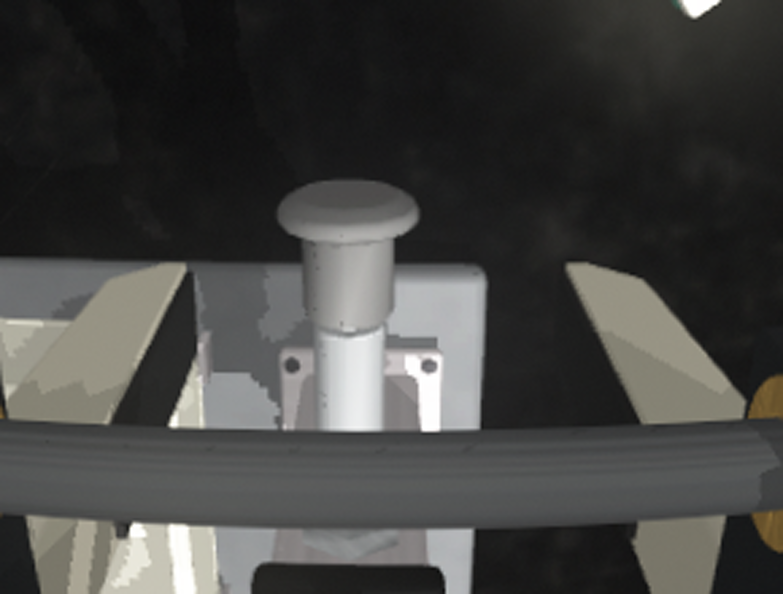

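{"api": "play_rows", "payload": {
  "moves": [
    {"fingers":0.3,"tx":0.003,"ty":-0.007,"tz":-0.01,"turn":0},
    {"fingers":0.3,"tx":0,"ty":0,"tz":-0.02,"turn":0},
    {"fingers":0.3,"tx":0,"ty":0,"tz":-0.015,"turn":0},
    {"fingers":0.3,"tx":0,"ty":0,"tz":0,"turn":0},
    {"fingers":0.3,"tx":0,"ty":0,"tz":0,"turn":0}
  ]
}}

```text
t: 13.6
tool_pos: [0.4987, 0.2946, 0.0925]
tcp_rot: [[0.169, 0.986, 0.013], [0.986, -0.168, -0.014], [-0.011, 0.015, -1.0]]
contact_force: [0.2, 0.3, -0.3]
grip_width: 0.697
```

Run:
```python
from h import *
s=arm.observe();c=arm.camera('wrist');save('w16',c)
print(s['t'],s['tool_pos'],s['tcp_rot'],s['contact_force'],s['grip_width'])
print(wproj(c,s,[.4965,.296,.1]),wproj(c,s,[.4965,.296,.1095]))
im=cv2.imread('pics/w16.png');cv2.imwrite('pics/w16c.png',cv2.resize(im[180:400,180:470],None,fx=2.7,fy=2.7,interpolation=cv2.INTER_CUBIC))
```

```text
13.6 [0.49869563 0.2946412  0.09246684] [[ 0.16866203  0.98559433  0.01252755]
 [ 0.98560906 -0.16849149 -0.0136159 ]
 [-0.01130897  0.01464375 -0.99982882]] [ 0.17847306  0.33635031 -0.3446124 ] 0.6965146177355795
[321.16531337 301.85995579] [321.03534473 311.29575217]
```

View pics/w16c.png

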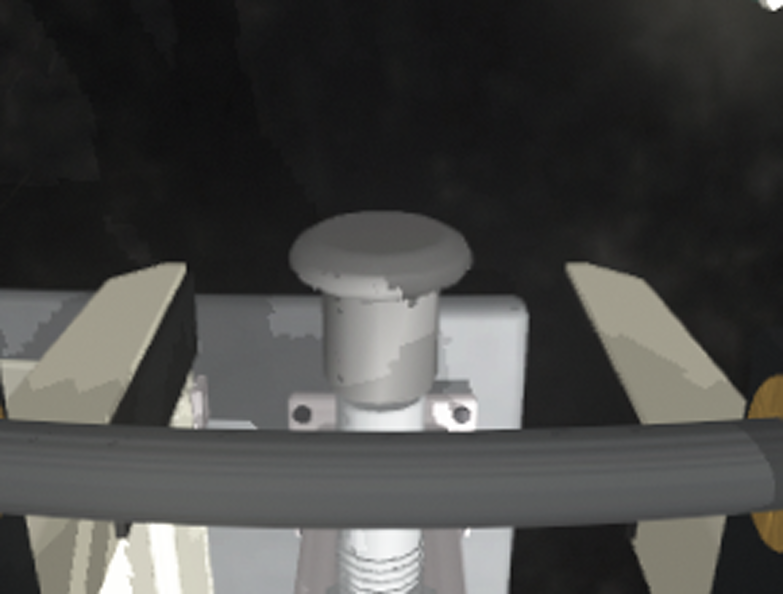

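{"api": "play_rows", "payload": {
  "moves": [
    {"fingers":0.4,"tx":-0.003,"ty":0.001,"tz":-0.003,"turn":0},
    {"fingers":0.6,"tx":0,"ty":0,"tz":0,"turn":0},
    {"fingers":0.65,"tx":0,"ty":0,"tz":0,"turn":0}
  ],
  "grip_force": 45
}}

```text
t: 13.95
tool_pos: [0.4959, 0.2961, 0.0906]
tcp_rot: [[0.169, 0.986, 0.014], [0.986, -0.169, -0.013], [-0.01, 0.016, -1.0]]
contact_force: [0.7, 0.8, 1.0]
grip_width: 0.491
```

{"api": "play_rows", "payload": {
  "moves": [
    {"fingers":1,"tx":0,"ty":0,"tz":0,"turn":0},
    {"fingers":1,"tx":0,"ty":0,"tz":0,"turn":0},
    {"fingers":1,"tx":0,"ty":0,"tz":0,"turn":0},
    {"fingers":1,"tx":0,"ty":0,"tz":0,"turn":0}
  ]
}}

```text
t: 14.35
tool_pos: [0.496, 0.2961, 0.0912]
tcp_rot: [[0.169, 0.986, 0.015], [0.986, -0.169, -0.013], [-0.01, 0.017, -1.0]]
contact_force: [-0.8, -0.8, -0.3]
grip_width: 0.19
```

Run:
```python
from h import *
s=arm.observe();c=arm.camera('wrist');save('w17',c)
print(s['t'],s['tool_pos'],s['tcp_rot'],s['contact_force'],s['grip_width'],.019/.093)
im=cv2.imread('pics/w17.png');cv2.imwrite('pics/w17c.png',cv2.resize(im[180:400,180:470],None,fx=2.7,fy=2.7,interpolation=cv2.INTER_CUBIC))
```

```text
14.35 [0.49604515 0.29605282 0.09117427] [[ 0.16876157  0.98554654  0.01474971]
 [ 0.98560448 -0.16857936 -0.01283799]
 [-0.01016594  0.01670394 -0.9998088 ]] [-0.8361726  -0.76370909 -0.28321073] 0.1902963522703582 0.2043010752688172
```

View pics/w17c.png

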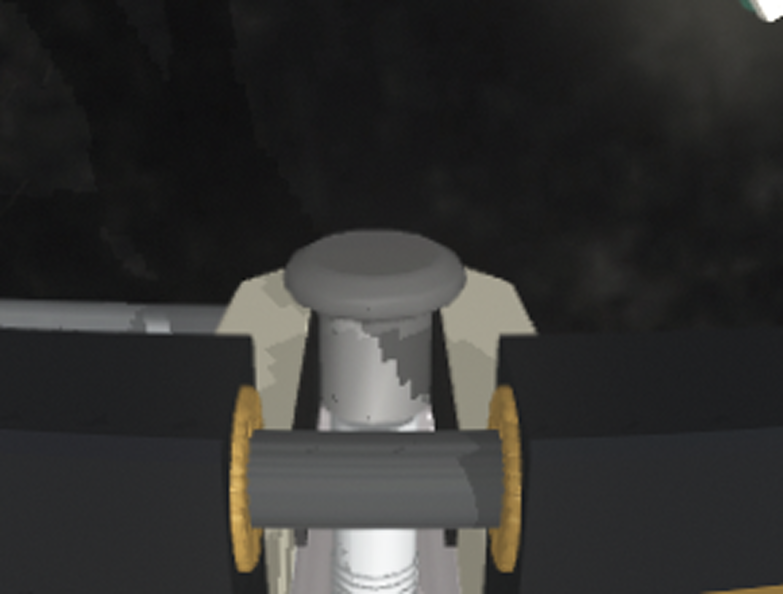

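{"api": "play_rows", "payload": {
  "moves": [
    {"fingers":1,"tx":-0.003,"ty":0.0005,"tz":0,"turn":0},
    {"fingers":1,"tx":-0.003,"ty":0.0005,"tz":0,"turn":0}
  ]
}}

```text
t: 14.6
tool_pos: [0.4937, 0.2964, 0.0912]
tcp_rot: [[0.171, 0.985, 0.019], [0.985, -0.171, -0.012], [-0.009, 0.021, -1.0]]
contact_force: [8.2, -0.9, -6.3]
grip_width: 0.196
```

{"api": "play_rows", "payload": {
  "moves": [
    {"fingers":1,"tx":-0.006,"ty":0.001,"tz":0,"turn":0},
    {"fingers":1,"tx":-0.006,"ty":0.001,"tz":0,"turn":0}
  ]
}}

```text
t: 14.8
tool_pos: [0.4868, 0.2976, 0.0912]
tcp_rot: [[0.174, 0.984, 0.026], [0.985, -0.174, -0.011], [-0.007, 0.027, -1.0]]
contact_force: [10.7, -1.0, -5.9]
grip_width: 0.192
```

{"api": "play_rows", "payload": {
  "moves": [
    {"fingers":1,"tx":-0.006,"ty":0.001,"tz":-0.001,"turn":0},
    {"fingers":1,"tx":-0.006,"ty":0.001,"tz":-0.001,"turn":0}
  ]
}}

```text
t: 15.0
tool_pos: [0.4818, 0.2986, 0.0909]
tcp_rot: [[0.178, 0.983, 0.036], [0.984, -0.177, -0.011], [-0.005, 0.038, -0.999]]
contact_force: [22.7, -7.2, 1.8]
grip_width: 0.19
```

Run:
```python
from h import *
for i in range(30):
    c=arm.camera('scene')
    if i%6==0:
        s=arm.observe();print(round(s['t'],2),s['tool_pos'].round(4),s['contact_force'].round(1),s['tcp_rot'][:,2].round(3))
save('s18',c)
im=cv2.imread('pics/s18.png');cv2.imwrite('pics/s18c.png',cv2.resize(im[130:330,130:350],None,fx=3,fy=3,interpolation=cv2.INTER_CUBIC))
```

```text
15.05 [0.482  0.2985 0.091 ] [11.7 -3.4  4.2] [ 0.037 -0.011 -0.999]
15.35 [0.482  0.2985 0.0909] [12.1 -4.3  4.7] [ 0.036 -0.011 -0.999]
15.65 [0.4821 0.2986 0.091 ] [12.1 -4.5  5.1] [ 0.036 -0.011 -0.999]
15.95 [0.4821 0.2985 0.091 ] [13.1 -4.3  4.7] [ 0.036 -0.011 -0.999]
16.25 [0.482  0.2985 0.0909] [13.1 -4.2  5.6] [ 0.036 -0.011 -0.999]
```

View pics/s18c.png

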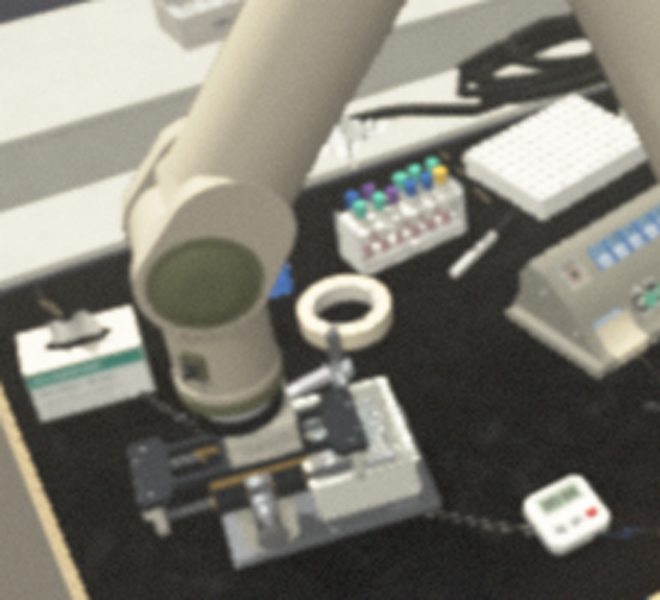

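{"api": "play_rows", "payload": {
  "moves": [
    {"fingers":1,"tx":-0.006,"ty":0.001,"tz":-0.001,"turn":0}
  ]
}}

```text
t: 16.6
tool_pos: [0.4819, 0.2985, 0.091]
tcp_rot: [[0.181, 0.982, 0.044], [0.983, -0.181, -0.011], [-0.003, 0.045, -0.999]]
contact_force: [24.6, -5.3, -3.6]
grip_width: 0.193
```

Run:
```python
from h import *
for i in range(22):
    c=arm.camera('scene')
    if i%7==0:
        s=arm.observe();print(round(s['t'],2),s['tool_pos'].round(4),s['contact_force'].round(1),s['tcp_rot'][:,2].round(3),s['grip_width'])
save('s19',c)
im=cv2.imread('pics/s19.png');cv2.imwrite('pics/s19c.png',cv2.resize(im[220:320,190:290],None,fx=6,fy=6,interpolation=cv2.INTER_CUBIC))
for q in(.0,.035,.060,.070):
    print(q,[((proj(c,[.5888,.1784,.204-q+d])-[190,220])*6).round(0) for d in(.053,.036,.019,0)])
w=arm.camera('wrist');save('w19',w)
t=arm.camera('top');save('t19',t)
im=cv2.imread('pics/t19.png');cv2.imwrite('pics/t19c.png',cv2.resize(im[190:320,180:320],None,fx=4.5,fy=4.5,interpolation=cv2.INTER_CUBIC))
```

```text
16.65 [0.4819 0.2985 0.091 ] [20.  -4.2 -1.9] [ 0.045 -0.011 -0.999] 0.19170683482112363
17.0 [0.4819 0.2986 0.091 ] [19.6 -3.6 -0.2] [ 0.044 -0.011 -0.999] 0.1960779841577023
17.35 [0.482  0.2985 0.091 ] [19.2 -3.9  0.4] [ 0.044 -0.011 -0.999] 0.19367203654917448
17.7 [0.482  0.2985 0.091 ] [19.2 -5.2 -0.5] [ 0.044 -0.011 -0.999] 0.19189002212116807
0.0 [array([279.,   9.]), array([284.,  39.]), array([290.,  68.]), array([295.,  99.])]
0.035 [array([290.,  69.]), array([295.,  98.]), array([300., 126.]), array([305., 156.])]
0.06 [array([297., 111.]), array([302., 139.]), array([307., 166.]), array([313., 195.])]
0.07 [array([300., 127.]), array([305., 155.]), array([310., 181.]), array([315., 211.])]
```

View pics/s19c.png

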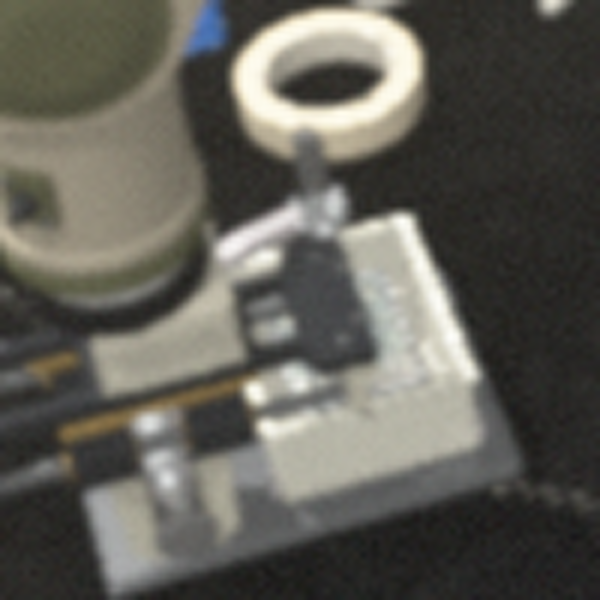

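View pics/w19.png

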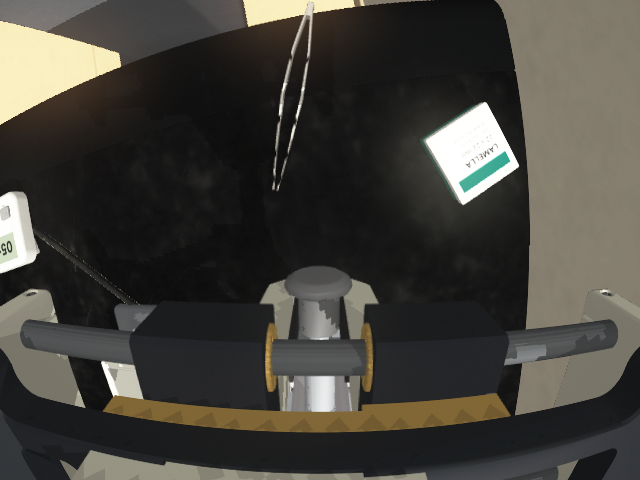

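View pics/t19c.png

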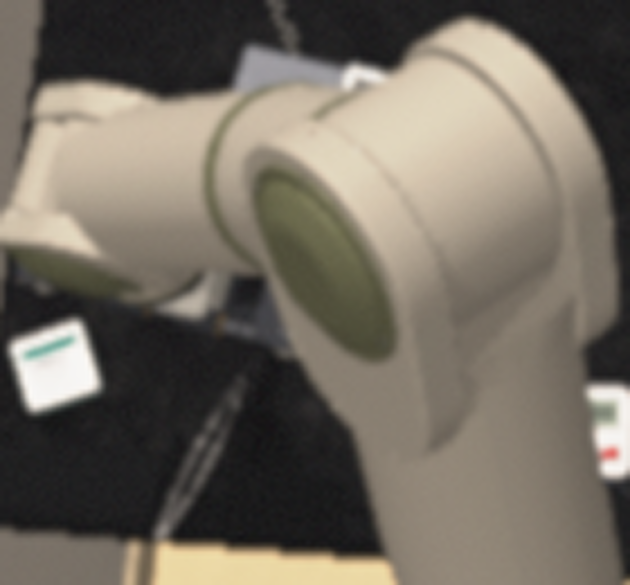

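```bash
python3 -c "
from plant import arm
print(arm.sign_off()); s=arm.observe(); print(s['t'],s['tool_pos'],s['contact_force'])"
```

```text
the job is handed in; nothing more can be done
None
the job is handed in; nothing more can be done
```

The rack is hanging on the lift's hook and down in the dish, and the arm is still holding the plunger fully back. I handed the job in at about t = 18 s.

**What I did:** I gripped the rack by its round grip and brought it over the hook from the free end. I lowered it until the hook took the weight, then let go with the lift still locked at the top. I then gripped the plunger knob's waist from above and pulled it along the stand's −x.

**Plunger check:** The knob moved about 14.2 mm. Pulling harder raised the force from about 13 N to 19–20 N with almost no further movement, so it is on its stop. The force and pose then held steady for over 1 s.

**Lift check:** In the scene picture the rack's grip top is at crop pixel (305, 130). The position predicted for the lift fully sunk (70 mm) is (300, 127), and for 60 mm it is (297, 111). So it is all the way down rather than caught part-way.

**Bystanders:** I did not go near the timer, the slide box or the cover-glass box, and no contact force pointed to touching anything. The last pictures show the timer and cover-glass box still on the bench, but I did not measure their positions again. I did not check the slide box after lifting the rack away from beside it.

**What drifted:** The tool tilted slightly during the moves, to about 2.6° at the end. The moves also overshot by up to 8 mm, and I measured and corrected that before each grasp and before hanging the rack.

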